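# Close the quarter-turn fasteners round a glass roundel's frame

## Robot

A 6-joint arm with a two-finger parallel gripper is mounted at the origin on a cart in front of the work surface, level with it; the furniture and walls round the work are solid. World frame = base frame: x ahead of the robot, y to its left, z up, the work surface at z = 0. Lengths are in mm, angles in rad, forces in N, time in s.
With the tool pointing down it reaches from about 275 to 750 mm from the base axis. Payload 10.2 kg.
Tool frame: the origin (TCP) lies at the very end of the fingers, on their centre line; the grasp point (between the pads) lies 19 mm behind it (ctrl.pinch_z is the distance from the TCP to the grasp point, in mm); y points along the fingers, z is the direction in which the jaws open and shut, and the axes are right-handed (so a half turn about y gives the same grasp; the last joint's range is limited). The gripper opens to 85 mm and grips with 20 to 120 N. Pads are 22 mm wide; open, the fingers measure 114 mm over their backs; the gripper's body (76 mm by 85 mm) begins 54 mm behind the grasp point. The pads swing forward as they close: fully open they stand 13 mm farther back than shut.
Start: joints at [-1.484, 0.313, 1.498, -0, 1.331, -0.223], TCP at [160.043, -500.017, 195.094] pointing down, gripper open.
Joint ranges: [-2.94, 2.94], [-0.97, 2.17], [0.19, 2.56], [-1.23, 4.37], [0.02, 3.11], [-2.88, 2.88]. Speed limits (rad/s): [2.39, 2.39, 3.01, 3.14, 3.14, 3.14].

## Interface

Orientations are given as a unit quaternion [w, x, y, z].
In Python, from rig import sense, eyes, ctrl gives the robot as it stands. The module is installed in compiled form; this text tells all that it offers.
- The arm moves only by the shell command python3 -m handwheel 'ROWS' [FORCE]. ROWS is JSON, a list of rows, each an object of numbers: "grip": the finger opening in mm, from 0 to 85.4; "tx", "ty", "tz": the shift along the tool's x, y, z in mm; "wx", "wy", "wz": the turn, a rotation vector about the tool's x, y, z in rad. In form: [{"grip": .., "tx": .., "ty": .., "tz": .., "wx": .., "wy": .., "wz": ..}, ...]. A call has 1 to 10 rows; each row shifts and turns the commanded pose from where the row before left it, along the tool's axes as they then stand; what a row does not reach is not made up. A row lasts 1/12 s, in which the tool goes at most 41.7 mm and 7.16 degrees, less where a joint would pass 70% of its speed; a pose out of reach is approached as far as the arm can. A call is refused whole if a number of a shift passes 41.7 or a number of a turn 0.125, either way. A call with a gripper value outside its range is refused whole. The fingers move at their own pace and stop on an object; FORCE is the grip in N (left out, the last holds). Time passes only in rows, so rows that do not move let the fingers close. It gives the time, the measured TCP pose, the force and the opening at its end, in the units of the state.
- sense(): the state, without advancing time (a new reading comes with each control period).
- eyes.capture(name): name is "scene" or "top" or "wrist"; returns a dict with "pixels" (480x640x3 uint8, red, green, blue), "mtx" (3x3 intrinsics, pixels), "dist" ([k1, k2, p1, p2, k3] as OpenCV has them; the pictures are not rectified), "R" (3x3) and "t" (3): a world point X has camera coordinates R X + t. Camera axes: x right, y down, z forward; pixel columns grow to the right and rows downward; lengths in mm; the calibration is good to about 2 mm. A picture is of the moment at which its call begins. There is no depth.
- ctrl.finish_job(): hands the job in, once; it reports no verdict.
The state is a dict: "time_s": time; "joints": joint angles; "dq": joint speeds; "tau": joint torques, N m; "eef_pos": TCP position; "ee_rot": TCP orientation; "force": force on the tool from outside, world axes, zero at the start; "wrist_torque": the same for the moment, N m; "grip_width": opening from 0.0 (shut) to 1.0 (fully open).
Only numpy, scipy, OpenCV 4.12 (cv2) and the standard library are available. Lean on these libraries where they do the work, as an engineer would, in place of code of your own. Each camera call takes 0.05 s, during which the arm holds its last target.

## Task

Close the three quarter-turn fasteners on the ring that holds the glass roundel: begin with the one beside the hanging bow and go round the rim clockwise as seen from above. Press each one down only until you feel it land on its rubber washer, keep it pressed while you give it one quarter turn clockwise, then ease off and let go so that it catches, before going on to the next. Press and twist gently, never forcing one, or the glass cracks; leave everything else on the table alone.

Things in the scene. Friction and masses are not known exactly. Their poses are not given: they have to be found in the camera images.
- frame: Round picture frame for a glass roundel, lying flat and fixed: plywood back 212 mm across, 18 mm thick, green glass disc, aluminium retaining ring (its top 27 mm above the table). Three quarter-turn fasteners stand on the ring 83 mm from the centre, 120 degrees apart. Origin: centre of the underside; +x points to the hanging bow and the first fastener, the others follow clockwise from above.
- bow (a point): Middle of the steel hanging bow lying at the frame's rim, 44 mm wide, 10 mm above the table, 132 mm from the frame's centre; it marks the first fastener, which stands right beside it.
- knob_1 (a point): Black wing grip of the first fastener (beside the hanging bow): 42 mm long (point x), 12 mm thick (point y: pinch this way), 28 mm high. The point is on the upright axis, 7.5 mm below the wing's top, about 63 mm above the table; the flat sides reach 20 mm below it, down to a round flange 32 mm across. It stands open at the start and can be pressed down and turned about the axis.
- stud_1 (a joint): Turn of the first fastener in rad, clockwise from above positive: about 0 open, 1.57 a quarter turn. A cross-pin under it sits in a slot and blocks turning (beyond 0.1 rad) until the fastener is pressed right down to its rubber washer; turned a quarter and let go there, it springs up a little under 1 mm and catches. No click stops the turn at 90 degrees.
- stud_1_down (a joint): How far the first fastener is pressed down, in m: 0 open. A spring pushes it up (3 N, plus 0.5 N per mm). The stroke to the rubber washer differs from fastener to fastener, 4 to 12 mm, and cannot be seen; from there the force climbs by a further 18 N per mm. Caught, it stays 3 to 11.5 mm down.
- washer_1: Steel cup, 36 mm across, fixed on the ring under the first fastener, with the rubber washer and the catch inside; origin at the centre of its underside. More than 25 N on it (pressing, twisting the blocked pin, pulling up once caught) is forcing it and cracks the glass.
- knob_2 (a point): Black wing grip of the second fastener (next clockwise, seen from above, after the first): 42 mm long (point x), 12 mm thick (point y: pinch this way), 28 mm high. The point is on the upright axis, 7.5 mm below the wing's top, about 63 mm above the table; the flat sides reach 20 mm below it, down to a round flange 32 mm across. It stands open at the start and can be pressed down and turned about the axis.
- stud_2 (a joint): Turn of the second fastener in rad, clockwise from above positive: about 0 open, 1.57 a quarter turn. A cross-pin under it sits in a slot and blocks turning (beyond 0.1 rad) until the fastener is pressed right down to its rubber washer; turned a quarter and let go there, it springs up a little under 1 mm and catches. No click stops the turn at 90 degrees.
- stud_2_down (a joint): How far the second fastener is pressed down, in m: 0 open. A spring pushes it up (3 N, plus 0.5 N per mm). The stroke to the rubber washer differs from fastener to fastener, 4 to 12 mm, and cannot be seen; from there the force climbs by a further 18 N per mm. Caught, it stays 3 to 11.5 mm down.
- washer_2: Steel cup, 36 mm across, fixed on the ring under the second fastener, with the rubber washer and the catch inside; origin at the centre of its underside. More than 25 N on it (pressing, twisting the blocked pin, pulling up once caught) is forcing it and cracks the glass.
- knob_3 (a point): Black wing grip of the third fastener (next clockwise, seen from above, after the second): 42 mm long (point x), 12 mm thick (point y: pinch this way), 28 mm high. The point is on the upright axis, 7.5 mm below the wing's top, about 63 mm above the table; the flat sides reach 20 mm below it, down to a round flange 32 mm across. It stands open at the start and can be pressed down and turned about the axis.
- stud_3 (a joint): Turn of the third fastener in rad, clockwise from above positive: about 0 open, 1.57 a quarter turn. A cross-pin under it sits in a slot and blocks turning (beyond 0.1 rad) until the fastener is pressed right down to its rubber washer; turned a quarter and let go there, it springs up a little under 1 mm and catches. No click stops the turn at 90 degrees.
- stud_3_down (a joint): How far the third fastener is pressed down, in m: 0 open. A spring pushes it up (3 N, plus 0.5 N per mm). The stroke to the rubber washer differs from fastener to fastener, 4 to 12 mm, and cannot be seen; from there the force climbs by a further 18 N per mm. Caught, it stays 3 to 11.5 mm down.
- washer_3: Steel cup, 36 mm across, fixed on the ring under the third fastener, with the rubber washer and the catch inside; origin at the centre of its underside. More than 25 N on it (pressing, twisting the blocked pin, pulling up once caught) is forcing it and cracks the glass.
- mug: Stoneware mug, 91 mm across, 94 mm high, standing beside the frame; origin at the centre of its underside. Bystander.
- frit_jar: Open jar of crushed glass, 87 mm across, 130 mm high, beside the frame; origin at the centre of its underside. Bystander.
- pliers: Blue-handled grozing pliers lying on the table, 168 mm long, 14 mm high; origin underneath. Bystander.
- cutter: Pencil-shaped glass cutter lying on the table, 170 mm long, 14 mm thick; origin underneath. Bystander.

How it is judged (in metres and radians):
On the way, in this order (a step that is already met when the one before it is completed fails the run):
1. the first fastener is a quarter turn clockwise from open (within 17 degrees), caught down, and the fingers have let go (value of joint stud_1 between 1.27 and 1.87 rad and value of joint stud_1_down above 0.002 m and contact force between the fingers and frame below 0.2 N), for 0.2 s.
2. the second fastener is a quarter turn clockwise from open (within 17 degrees), caught down, and the fingers have let go (value of joint stud_2 between 1.27 and 1.87 rad and value of joint stud_2_down above 0.002 m and contact force between the fingers and frame below 0.2 N), for 0.2 s.
3. the third fastener is a quarter turn clockwise from open (within 17 degrees), caught down, and the fingers have let go (value of joint stud_3 between 1.27 and 1.87 rad and value of joint stud_3_down above 0.002 m and contact force between the fingers and frame below 0.2 N), for 0.2 s.
At the end, for the whole second after the job is handed in: All three fasteners stand a quarter turn (90 degrees, within 17 either way) clockwise from open and are caught down (at least 2 mm below their open height) (value of joint stud_1 between 1.27 and 1.87 rad and value of joint each of stud_1_down, stud_2_down, stud_3_down above 0.002 m and value of joint stud_2 between 1.27 and 1.87 rad and value of joint stud_3 between 1.27 and 1.87 rad); the robot touches nothing.
It fails at once if a fastener is forced: more than 25 N on its washer and catch (contact force between frame and washer_1 above 25 N or contact force between frame and washer_2 above 25 N or contact force between frame and washer_3 above 25 N).
It fails at once if mug, jar, pliers or cutter moved by more than 30 mm (distance of any of mug, frit_jar, pliers, cutter from where it was at the start of the episode above 0.03 m).
It also fails if it takes over 64 s, if anything falls off the work surface, if the arm or the gripper's body presses on something with over 40 N, if the wrist force passes 120 N, or if a joint passes its speed limit or range.

## Working session

There is one attempt and no reset: what is moved stays moved. The work goes in short steps, Python scripts to look and compute and a shell command to move; the robot and the scene stay as the last step left them, time stands still between calls to the robot, and variables do not carry over. Pictures are saved under pics/ and viewed, and the job is handed in when it is done.

```bash
mkdir -p pics
cat > h.py <<'E'
from rig import sense, eyes, ctrl
import numpy as np, cv2
def cap(n,f):
    d=eyes.capture(n); cv2.imwrite('pics/'+f,cv2.cvtColor(d['pixels'],cv2.COLOR_RGB2BGR))
    import pickle; pickle.dump({k:np.array(d[k]) for k in d},open('pics/'+f+'.pkl','wb')); return d
def load(f):
    import pickle; return pickle.load(open('pics/'+f+'.pkl','rb'))
def ray(d,u,v,z):
    p=cv2.undistortPoints(np.array([[[u,v]]],float),np.array(d['mtx'],float),np.array(d['dist'],float))[0,0]
    R=np.array(d['R']);t=np.array(d['t']).ravel()
    c=-R.T@t; w=R.T@np.array([p[0],p[1],1]); s=(z-c[2])/w[2]; return c+s*w
def proj(d,X):
    r,_=cv2.Rodrigues(np.array(d['R'],float)); return cv2.projectPoints(np.array(X,float).reshape(-1,1,3),r,np.array(d['t'],float),np.array(d['mtx'],float),np.array(d['dist'],float))[0].reshape(-1,2)
E
python3 - <<'E'
from h import *
for n in ["scene","top","wrist"]: 
    d=cap(n,n+'0.png'); print(n,-np.array(d['R']).T@np.array(d['t']).ravel())
s=sense(); print(s); print(ctrl.pinch_z)
E
```

```text
scene [ 30.46354029 902.71134739 893.46769099]
top [ 4.22855690e+02 -4.75103224e-01  1.06713184e+03]
wrist [ 228.7990687  -478.81704007  372.87047444]
{'time_s': 0.15, 'joints': array([-1.48435777e+00,  3.13296747e-01,  1.49822538e+00,  1.54247678e-05,
        1.33099838e+00, -2.23405512e-01]), 'dq': array([-0.00131352, -0.00069942, -0.00376089, -0.00055436,  0.00216554,
       -0.00079151]), 'tau': array([ 2.89502968e-03, -4.12371397e+01, -2.59794348e+01, -9.75573721e-05,
        3.24682536e-03,  2.71756505e-05]), 'eef_pos': array([ 160.04891381, -499.78604781,  194.69320981]), 'ee_rot': array([ 0.10913518, -0.10907972,  0.6989652 , -0.69831137]), 'force': array([-0.36599922, -0.00364692,  0.26110695]), 'wrist_torque': array([-0.03435663,  0.00428494,  0.04481957]), 'grip_width': 1.0017334880099558}
18.700000000000003
```

View pics/top0.png

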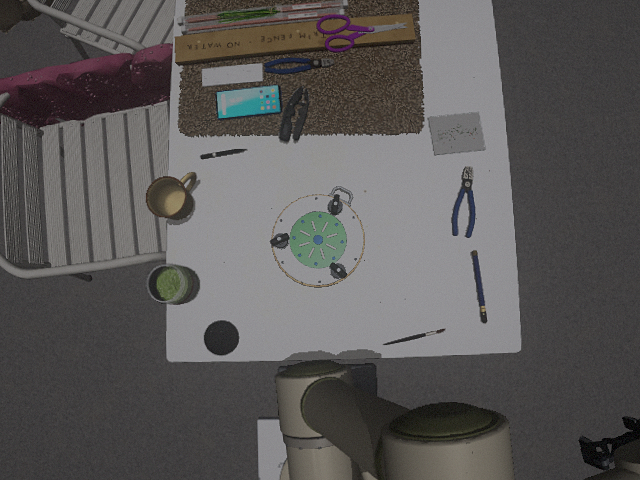

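View pics/scene0.png

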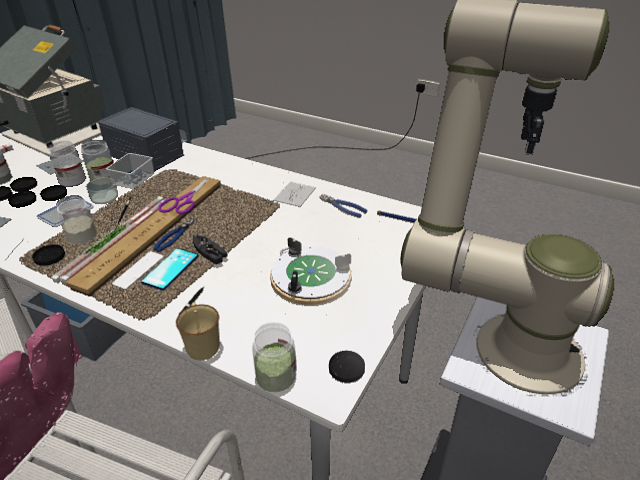

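View pics/wrist0.png

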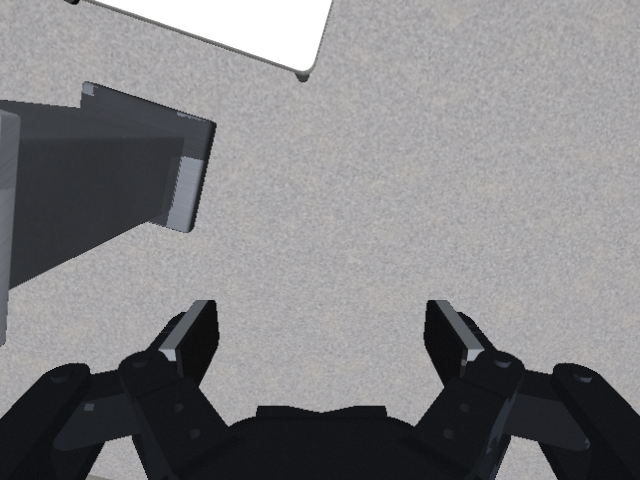

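Run:
```python
from h import *
d=load('top0.png')
im=cv2.cvtColor(d['pixels'],cv2.COLOR_RGB2BGR)
cv2.imwrite('pics/topz.png',cv2.resize(im[180:295,262:375],None,fx=5,fy=5,interpolation=cv2.INTER_CUBIC))
for p in [(318,240),(335,205),(280,241),(338,271),(342,192)]:
    print(p, ray(d,*p,60).round(1), ray(d,*p,27).round(1))
```

```text
(318, 240) [542.2  12.8  60. ] [546.1  13.3  27. ]
(335, 205) [618.1 -26.2  60. ] [624.5 -27.   27. ]
(280, 241) [542.2  95.2  60. ] [546.1  98.3  27. ]
(338, 271) [474.  -28.4  60. ] [475.7 -29.4  27. ]
(342, 192) [646.7 -42.3  60. ] [654.  -43.7  27. ]
```

View pics/topz.png

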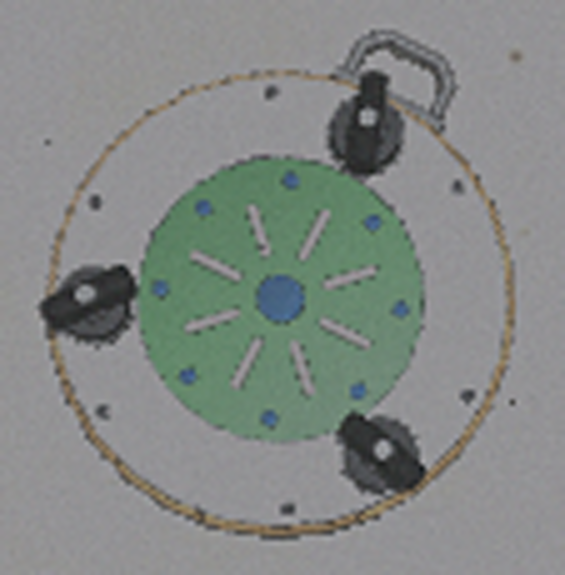

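Run:
```python
from h import *
d=load('top0.png')
P=lambda x,y:(262+(x+.5)/5-.5,180+(y+.5)/5-.5)
c=np.array([ray(d,*P(*q),18)[:2] for q in [(50,302),(515,302),(282,70),(282,537)]]); print(c, c[:2].mean(0),c[2:].mean(0))
x,y=c[2:].mean(0)[0],c[:2].mean(0)[1]
b=ray(d,*P(415,75),10); print('bow',b, np.hypot(b[0]-x,b[1]-y), np.arctan2(b[1]-y,b[0]-x))
for q in [(367,117),(383,449),(86,293)]:
    k=ray(d,*P(*q),70.5); print(k.round(1),np.hypot(k[0]-x,k[1]-y),np.degrees(np.arctan2(k[1]-y,k[0]-x)))
for a,b in [((375,77),(364,168)),((350,422),(417,485)),((50,308),(127,275))]:
    A,B=ray(d,*P(*a),70.5),ray(d,*P(*b),70.5); print(A.round(),B.round(),np.linalg.norm(A-B),np.degrees(np.arctan2(*(A-B)[[1,0]])))
```

```text
[[549.98505888 118.1530513 ]
 [544.38627147 -91.63503521]
 [653.76761525  10.76361766]
 [441.6267376   16.02981251]] [547.18566517  13.25900805] [547.69717642  13.39671508]
bow [651.55260126 -50.21208759  10.        ] 121.71495079976472 -0.5485766842472455
[620.5 -26.   70.5] 82.71672625732448 -28.352978043024283
[476.9 -28.7  70.5] 82.30460252818303 -149.36755039167446
[547.1  96.7  70.5] 83.4174789866479 90.41357317893117
[638. -30.  70.] [598. -24.  70.] 40.30543763824441 -8.462324621565397
[489. -15.  70.] [461. -43.  70.] 39.079369952271875 45.1496855897819
[541. 112.  70.] [554.  79.  70.] 35.91181376144967 111.85750057870554
```

```bash
cat >> h.py <<'E'
from scipy.spatial.transform import Rotation as Ro
def pose():
    s=sense(); q=s['ee_rot']; return s, Ro.from_quat([q[1],q[2],q[3],q[0]])
def goto(target, wingdeg):
    """print needed shift in the tool frame, and turn; wingdeg = wing direction (tool x along it, mod 180)"""
    s,R=pose(); M=R.as_matrix()
    dt=M.T@(np.array(target)-s['eef_pos'])
    yaw=np.degrees(np.arctan2(M[1,0],M[0,0]))
    dy=[((wingdeg+180*k)-yaw+180)%360-180 for k in (0,1)]
    # desired R: tool y=-Z, x at wing dir
    for a in (0,180):
        t=np.radians(wingdeg+a); X=np.array([np.cos(t),np.sin(t),0]);Y=np.array([0,0,-1.]);Z=np.cross(X,Y)
        D=np.stack([X,Y,Z],1); print('opt',a,'rotvec tool',Ro.from_matrix(M.T@D).as_rotvec().round(3))
    print('t',round(s['time_s'],2),'pos',s['eef_pos'].round(2),'yaw x',round(yaw,1),'ty axis',M[:,1].round(4),'tool shift',dt.round(1),'q',s['joints'].round(3),'F',s['force'].round(2),'T',s['wrist_torque'].round(2),'g',round(s['grip_width'],3))
E
python3 - <<'E'
from h import *
goto([620,-26,195],-8.5)
s,R=pose(); print(R.as_matrix().round(3))
E
```

```text
opt 0 rotvec tool [-0.000e+00 -2.683e+00 -1.000e-03]
opt 180 rotvec tool [ 0.001  0.458 -0.   ]
t 0.15 pos [ 160.05 -499.79  194.69] yaw x -162.2 ty axis [-1.e-04  9.e-04 -1.e+00] tool shift [-5.825e+02  1.000e-01 -3.110e+02] q [-1.484  0.313  1.498  0.     1.331 -0.223] F [-0.37 -0.    0.26] T [-0.03  0.    0.04] g 1.002
[[-0.952 -0.     0.305]
 [-0.305  0.001 -0.952]
 [-0.    -1.    -0.001]]
```

```bash
python3 -m handwheel '[{"grip":85,"tx":-36.4,"tz":-19.4},{"tx":-36.4,"tz":-19.4},{"tx":-36.4,"tz":-19.4},{"tx":-36.4,"tz":-19.4},{"tx":-36.4,"tz":-19.4},{"tx":-36.4,"tz":-19.4},{"tx":-36.4,"tz":-19.4},{"tx":-36.4,"tz":-19.4}]'
python3 -c "
from h import *
goto([620,-26,160],-8.5)"
```

```text
opt 0 rotvec tool [-0.000e+00 -2.683e+00 -1.000e-03]
opt 180 rotvec tool [ 0.001  0.458 -0.   ]
t 0.15 pos [ 160.05 -499.79  194.69] yaw x -162.2 ty axis [-1.e-04  9.e-04 -1.e+00] tool shift [-582.5   35.1 -311. ] q [-1.484  0.313  1.498  0.     1.331 -0.223] F [-0.37 -0.    0.26] T [-0.03  0.    0.04] g 1.002invalid input
```

```bash
python3 -m handwheel '[{"grip":85,"tx":-36.4,"ty":0,"tz":-19.4,"wx":0,"wy":0,"wz":0},{"grip":85,"tx":-36.4,"ty":0,"tz":-19.4,"wx":0,"wy":0,"wz":0},{"grip":85,"tx":-36.4,"ty":0,"tz":-19.4,"wx":0,"wy":0,"wz":0},{"grip":85,"tx":-36.4,"ty":0,"tz":-19.4,"wx":0,"wy":0,"wz":0},{"grip":85,"tx":-36.4,"ty":0,"tz":-19.4,"wx":0,"wy":0,"wz":0},{"grip":85,"tx":-36.4,"ty":0,"tz":-19.4,"wx":0,"wy":0,"wz":0},{"grip":85,"tx":-36.4,"ty":0,"tz":-19.4,"wx":0,"wy":0,"wz":0},{"grip":85,"tx":-36.4,"ty":0,"tz":-19.4,"wx":0,"wy":0,"wz":0}]'
python3 -c "
from h import *
goto([620,-26,160],-8.5)"
```

```text
time_s: 0.82
eef_pos: [391.0, -261.6, 195.1]
ee_rot: [-0.109, 0.109, -0.699, 0.699]
force: [-0.1, -0.4, 0.6]
grip_width: 0.999
opt 0 rotvec tool [ 0.    -2.684  0.   ]
opt 180 rotvec tool [-0.     0.458  0.   ]
t 0.82 pos [ 391.05 -261.64  195.12] yaw x -162.3 ty axis [-0.e+00 -1.e-04 -1.e+00] tool shift [-289.9   35.1 -154.7] q [-0.839  0.192  1.653 -0.     1.296  0.422] F [-0.07 -0.38  0.65] T [-0.01 -0.03  0.02] g 0.999
```

```bash
python3 -m handwheel '[{"grip":85,"tx":-36.2,"ty":2,"tz":-19.3,"wx":0,"wy":0,"wz":0},{"grip":85,"tx":-36.2,"ty":2,"tz":-19.3,"wx":0,"wy":0,"wz":0},{"grip":85,"tx":-36.2,"ty":2,"tz":-19.3,"wx":0,"wy":0,"wz":0},{"grip":85,"tx":-36.2,"ty":2,"tz":-19.3,"wx":0,"wy":0,"wz":0},{"grip":85,"tx":-36.2,"ty":2,"tz":-19.3,"wx":0,"wy":0,"wz":0},{"grip":85,"tx":-36.2,"ty":2,"tz":-19.3,"wx":0,"wy":0,"wz":0},{"grip":85,"tx":-36.2,"ty":2,"tz":-19.3,"wx":0,"wy":0,"wz":0},{"grip":85,"tx":-36.2,"ty":2,"tz":-19.3,"wx":0,"wy":0,"wz":0}]'
python3 -m handwheel '[{"grip":85,"tx":0,"ty":0,"tz":0,"wx":0,"wy":-0.122,"wz":0},{"grip":85,"tx":0,"ty":0,"tz":0,"wx":0,"wy":-0.122,"wz":0},{"grip":85,"tx":0,"ty":0,"tz":0,"wx":0,"wy":-0.122,"wz":0},{"grip":85,"tx":0,"ty":0,"tz":0,"wx":0,"wy":-0.122,"wz":0},{"grip":85,"tx":0,"ty":0,"tz":0,"wx":0,"wy":-0.122,"wz":0},{"grip":85,"tx":0,"ty":0,"tz":0,"wx":0,"wy":-0.122,"wz":0},{"grip":85,"tx":0,"ty":0,"tz":0,"wx":0,"wy":-0.122,"wz":0},{"grip":85,"tx":0,"ty":0,"tz":0,"wx":0,"wy":-0.122,"wz":0},{"grip":85,"tx":0,"ty":0,"tz":0,"wx":0,"wy":-0.122,"wz":0},{"grip":85,"tx":0,"ty":0,"tz":0,"wx":0,"wy":-0.122,"wz":0}]'
python3 -m handwheel '[{"grip":85,"tx":0,"ty":0,"tz":0,"wx":0,"wy":-0.122,"wz":0},{"grip":85,"tx":0,"ty":0,"tz":0,"wx":0,"wy":-0.122,"wz":0},{"grip":85,"tx":0,"ty":0,"tz":0,"wx":0,"wy":-0.122,"wz":0},{"grip":85,"tx":0,"ty":0,"tz":0,"wx":0,"wy":-0.122,"wz":0},{"grip":85,"tx":0,"ty":0,"tz":0,"wx":0,"wy":-0.122,"wz":0},{"grip":85,"tx":0,"ty":0,"tz":0,"wx":0,"wy":-0.122,"wz":0},{"grip":85,"tx":0,"ty":0,"tz":0,"wx":0,"wy":-0.122,"wz":0},{"grip":85,"tx":0,"ty":0,"tz":0,"wx":0,"wy":-0.122,"wz":0},{"grip":85,"tx":0,"ty":0,"tz":0,"wx":0,"wy":-0.122,"wz":0},{"grip":85,"tx":0,"ty":0,"tz":0,"wx":0,"wy":-0.122,"wz":0}]'
python3 -c "
from h import *
goto([620,-26,160],-8.5)
cap('wrist','w1.png');cap('scene','s1.png')"
```

```text
time_s: 1.48
eef_pos: [619.8, -26.2, 178.7]
ee_rot: [0.109, -0.109, 0.699, -0.699]
force: [0.1, -0.6, -0.5]
grip_width: 1.0
time_s: 2.32
eef_pos: [618.7, -28.1, 178.7]
ee_rot: [0.491, -0.491, 0.509, -0.508]
force: [0.1, -0.5, 0.2]
grip_width: 0.996
time_s: 3.15
eef_pos: [618.7, -28.0, 178.7]
ee_rot: [0.694, -0.694, 0.136, -0.135]
force: [1.1, 0.2, 0.5]
grip_width: 0.992
opt 0 rotvec tool [ 0.    -0.237 -0.001]
opt 180 rotvec tool [1.000e-03 2.904e+00 0.000e+00]
t 3.15 pos [618.67 -28.03 178.73] yaw x -22.1 ty axis [-7.e-04  2.e-04 -1.e+00] tool shift [ 0.5 18.7  2.4] q [-0.234  0.536  1.212  0.     1.394 -1.419] F [1.15 0.25 0.53] T [-0.04 -0.03 -0.04] g 0.992
```

View pics/w1.png

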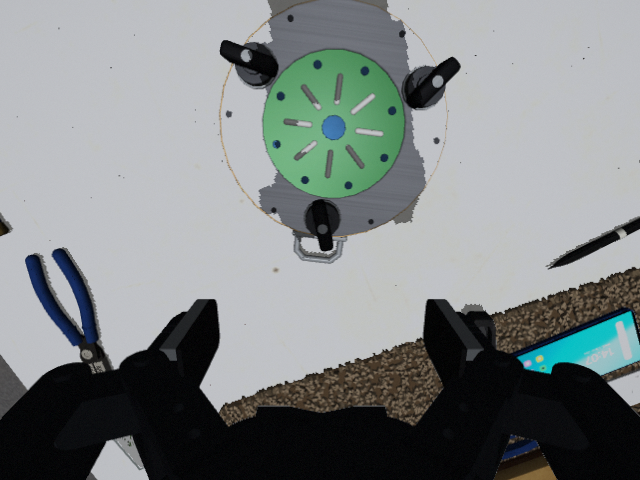

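Run:
```python
from h import *
d=load('w1.png'); im=cv2.cvtColor(d['pixels'],cv2.COLOR_RGB2BGR)
cv2.imwrite('pics/w1a.png',cv2.resize(im[190:270,280:370],None,fx=7,fy=7,interpolation=cv2.INTER_CUBIC))
a=cv2.resize(im[30:115,205:295],None,fx=4.4,fy=4.4,interpolation=cv2.INTER_CUBIC);b=cv2.resize(im[45:130,385:475],None,fx=4.4,fy=4.4,interpolation=cv2.INTER_CUBIC)
cv2.imwrite('pics/w1b.png',np.hstack([a,b]))
for k in [(620.5,-26),(476.9,-28.7),(547.1,96.7)]: print(proj(d,[*k,70.5]))
for p in [(323,229),(247,55),(439,82)]: print(ray(d,*p,70.5).round(1))
print('glass centre',ray(d,333,127,27))
```

```text
[[325.64866711 226.48698789]]
[[249.55166676  52.70093716]]
[[440.92377744  79.18304458]]
[621.7 -28.9  70.5]
[477.6 -31.1  70.5]
[548.4  94.8  70.5]
glass centre [548.35504454  10.6318697   27.        ]
```

View pics/w1a.png

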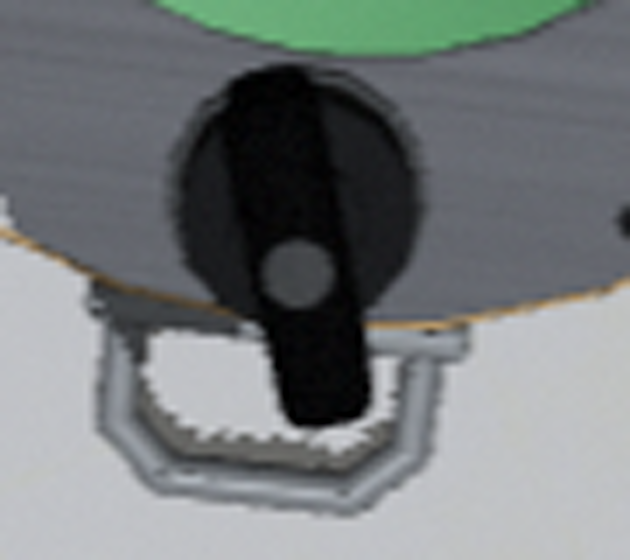

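View pics/w1b.png

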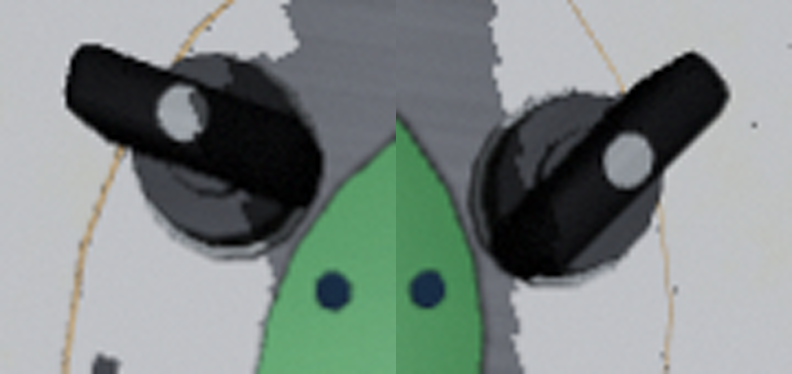

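Run:
```python
from h import *
d=load('w1.png')
def e(P,a,b):
    A,B=ray(d,*P(*a),70.5),ray(d,*P(*b),70.5); print(np.degrees(np.arctan2(*(B-A)[[1,0]])).round(1),np.linalg.norm(A-B).round(1))
P=lambda x,y:(280+x/7,190+y/7)
e(P,(230,150),(290,405)); e(P,(315,110),(369,380)); e(P,(298,273),(328,415))
P=lambda x,y:(205+x/4.4,30+y/4.4)
e(P,(100,45),(318,138)); e(P,(70,105),(295,205))
P=lambda x,y:(385+(x-396)/4.4,45+y/4.4)
e(P,(690,52),(490,230)); e(P,(725,95),(545,275))
```

```text
-9.4 32.6
-10.8 34.0
-10.5 18.4
46.3 38.4
45.2 40.2
-70.7 42.4
-66.6 40.4
```

```bash
python3 -m handwheel '[{"grip":40,"tx":0,"ty":0,"tz":0,"wx":0,"wy":-0.11,"wz":0},{"grip":40,"tx":0,"ty":0,"tz":0,"wx":0,"wy":-0.11,"wz":0},{"grip":40,"tx":0,"ty":35,"tz":0,"wx":0,"wy":0,"wz":0},{"grip":40,"tx":0,"ty":35,"tz":0,"wx":0,"wy":0,"wz":0},{"grip":40,"tx":0,"ty":0,"tz":0,"wx":0,"wy":0,"wz":0}]' 20
python3 - <<'E'
from h import *
goto([621,-27.3,48],-9.5)
cap('wrist','w2.png')
E
```

```text
time_s: 3.67
eef_pos: [615.3, -27.3, 102.5]
ee_rot: [0.705, -0.704, 0.066, -0.058]
force: [-1.0, 0.2, -1.9]
grip_width: 0.467
opt 0 rotvec tool [-0.001 -0.01  -0.012]
opt 180 rotvec tool [ 1.800e-02  3.132e+00 -1.000e-03]
t 3.67 pos [615.33 -27.34 102.49] yaw x -10.1 ty axis [-0.0114  0.0027 -0.9999] tool shift [ 6.2 54.4  1. ] q [-0.234  0.598  1.316 -0.     1.24  -1.629] F [-1.    0.24 -1.89] T [0.02 0.07 0.03] g 0.467
```

View pics/w2.png

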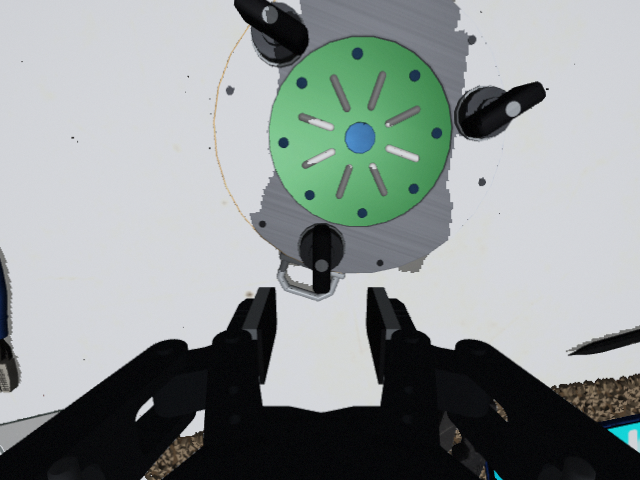

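```bash
python3 -m handwheel '[{"grip":40,"tx":0,"ty":0,"tz":0,"wx":0,"wy":0,"wz":0},{"grip":40,"tx":0,"ty":0,"tz":0,"wx":0,"wy":0,"wz":0}]' 20
python3 - <<'E'
from h import *
goto([621,-27.3,48],-9.5)
d=cap('wrist','w3.png')
s,R=pose(); M=R.as_matrix()
print(proj(d,[621,-27.3,70.5]), proj(d,s['eef_pos']+M@np.array([0,48-108,0])))
im=cv2.cvtColor(d['pixels'],cv2.COLOR_RGB2BGR)
cv2.imwrite('pics/w3a.png',cv2.resize(im[200:320,240:400],None,fx=5,fy=5,interpolation=cv2.INTER_CUBIC))
E
```

```text
time_s: 3.88
eef_pos: [620.0, -28.3, 111.6]
ee_rot: [-0.704, 0.705, -0.06, 0.062]
force: [-1.0, -0.2, 0.8]
grip_width: 0.47
opt 0 rotvec tool [ 0.    -0.007  0.004]
opt 180 rotvec tool [-0.006  3.134  0.   ]
t 3.88 pos [619.99 -28.34 111.58] yaw x -9.9 ty axis [ 3.6e-03 -8.0e-04 -1.0e+00] tool shift [ 0.6 63.6  1.2] q [-0.234  0.589  1.304  0.     1.244 -1.632] F [-0.99 -0.21  0.78] T [-0.08  0.09  0.05] g 0.47
[[324.68478535 251.98687471]] [[324.18275549 334.87322733]]
```

View pics/w3a.png

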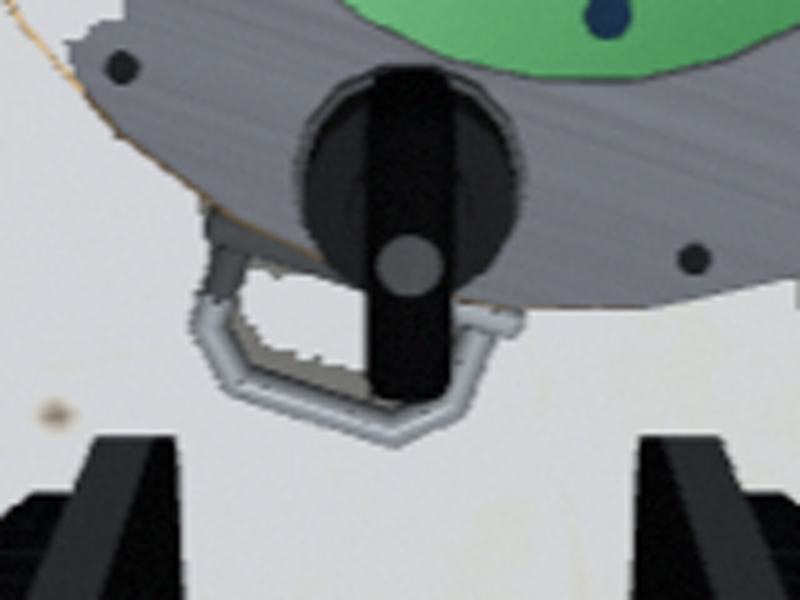

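```bash
python3 -m handwheel '[{"grip":40,"tx":0.7,"ty":13,"tz":0,"wx":0,"wy":0,"wz":0},{"grip":40,"tx":0,"ty":13,"tz":0,"wx":0,"wy":0,"wz":0},{"grip":40,"tx":0,"ty":13,"tz":0,"wx":0,"wy":0,"wz":0},{"grip":40,"tx":0,"ty":13,"tz":0,"wx":0,"wy":0,"wz":0},{"grip":40,"tx":0,"ty":9,"tz":0,"wx":0,"wy":0,"wz":0},{"grip":30,"tx":0,"ty":0,"tz":0,"wx":0,"wy":0,"wz":0},{"grip":24,"tx":0,"ty":0,"tz":0,"wx":0,"wy":0,"wz":0},{"grip":20,"tx":0,"ty":0,"tz":0,"wx":0,"wy":0,"wz":0},{"grip":20,"tx":0,"ty":0,"tz":0,"wx":0,"wy":0,"wz":0},{"grip":20,"tx":0,"ty":0,"tz":0,"wx":0,"wy":0,"wz":0}]' 20
python3 - <<'E'
from h import *
goto([621,-27.3,48],-9.5)
d=cap('wrist','w4.png')
E
```

```text
time_s: 4.77
eef_pos: [619.9, -28.3, 49.0]
ee_rot: [-0.704, 0.705, -0.06, 0.061]
force: [0.0, -0.3, 0.0]
grip_width: 0.238
opt 0 rotvec tool [ 0.    -0.006  0.001]
opt 180 rotvec tool [-2.000e-03  3.136e+00  0.000e+00]
t 4.77 pos [619.91 -28.3   48.95] yaw x -9.8 ty axis [ 1.3e-03 -3.0e-04 -1.0e+00] tool shift [0.9 1.  1.2] q [-0.234  0.658  1.364  0.     1.119 -1.633] F [ 0.01 -0.26  0.04] T [-0.02 -0.01 -0.06] g 0.238
```

View pics/w4.png

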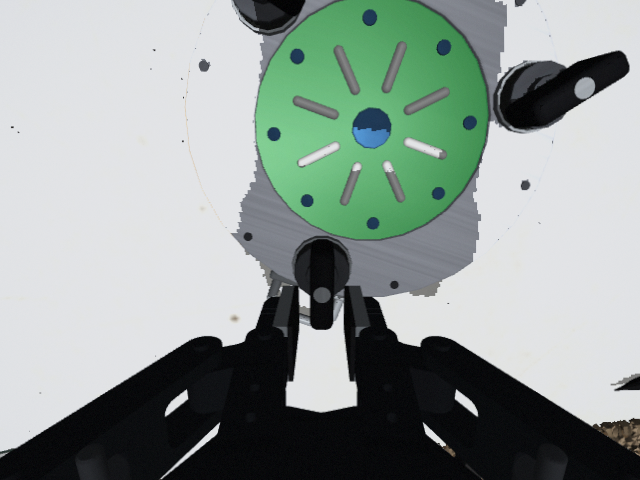

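```bash
python3 - <<'E'
from h import *
d=load('w4.png'); s,R=pose()
e=s['eef_pos']; print(proj(d,[e[0],e[1],70.5]),proj(d,e), ray(d,322,295,70.5))
E
python3 -m handwheel '[{"grip":16,"tx":0,"ty":0,"tz":0,"wx":0,"wy":0,"wz":0},{"grip":14,"tx":0,"ty":0,"tz":0,"wx":0,"wy":0,"wz":0},{"grip":12,"tx":0,"ty":0,"tz":0,"wx":0,"wy":0,"wz":0},{"grip":9,"tx":0,"ty":0,"tz":0,"wx":0,"wy":0,"wz":0},{"grip":9,"tx":0,"ty":0,"tz":0,"wx":0,"wy":0,"wz":0},{"grip":9,"tx":0,"ty":0,"tz":0,"wx":0,"wy":0,"wz":0}]' 20
python3 - <<'E'
from h import *
goto([621,-27.3,48],-9.5)
E
```

```text
[[323.4831211  291.79555467]] [[323.21907325 274.64467611]] [621.34563669 -29.26649167  70.5       ]
time_s: 5.32
eef_pos: [619.5, -28.2, 48.1]
ee_rot: [0.705, -0.704, 0.061, -0.061]
force: [-0.2, -0.1, 0.1]
grip_width: 0.107
opt 0 rotvec tool [-0.    -0.006 -0.   ]
opt 180 rotvec tool [ 0.     3.136 -0.   ]
t 5.32 pos [619.49 -28.19  48.06] yaw x -9.8 ty axis [-1.e-04  0.e+00 -1.e+00] tool shift [1.3 0.1 1.1] q [-0.234  0.659  1.364  0.     1.119 -1.633] F [-0.21 -0.06  0.05] T [ 0.04 -0.03 -0.02] g 0.107
```

Run:
```python
from h import *
d=cap('wrist','w5.png')
im=cv2.cvtColor(d['pixels'],cv2.COLOR_RGB2BGR)
cv2.imwrite('pics/w5a.png',cv2.resize(im[200:400,200:440],None,fx=3,fy=3,interpolation=cv2.INTER_CUBIC))
d=cap('scene','s5.png')
im=cv2.cvtColor(d['pixels'],cv2.COLOR_RGB2BGR)
cv2.imwrite('pics/s5a.png',cv2.resize(im[150:350,200:440],None,fx=3,fy=3,interpolation=cv2.INTER_CUBIC))
```

```text
(no output)
```

View pics/w5a.png

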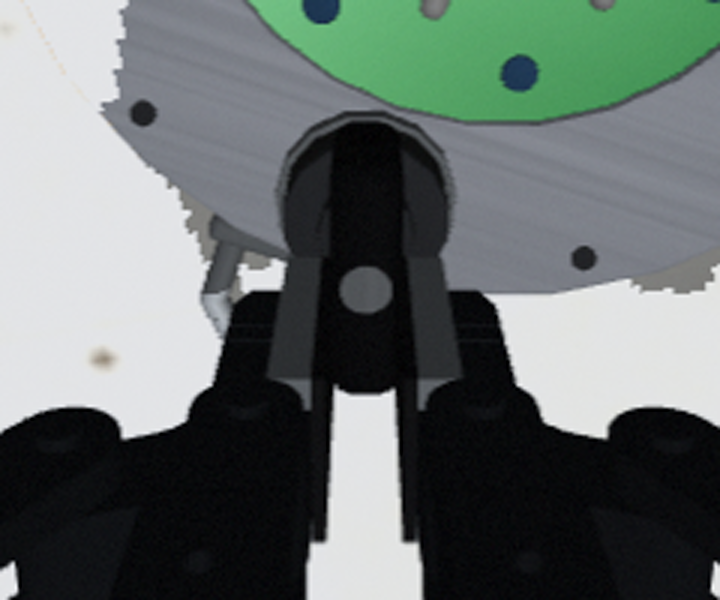

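View pics/s5a.png

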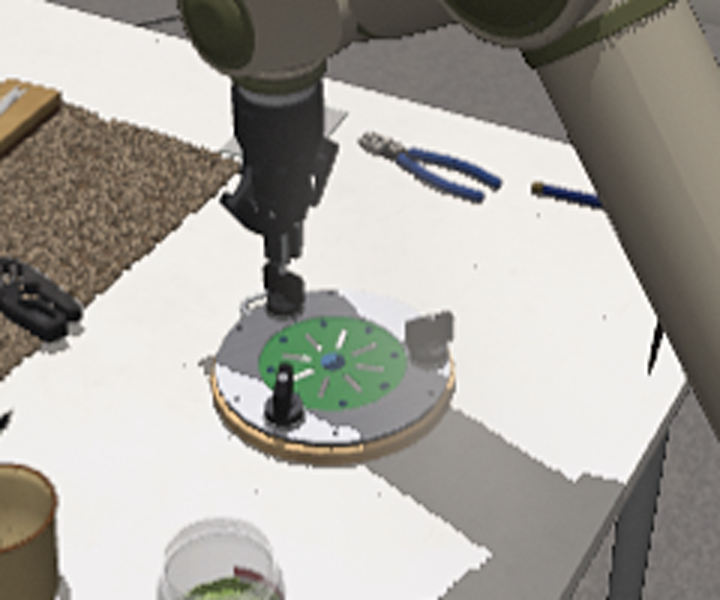

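```bash
python3 -m handwheel '[{"grip":7,"tx":1.2,"ty":0,"tz":0,"wx":0,"wy":0,"wz":0},{"grip":5,"tx":0,"ty":0,"tz":0,"wx":0,"wy":0,"wz":0},{"grip":4,"tx":0,"ty":0,"tz":0,"wx":0,"wy":0,"wz":0},{"grip":4,"tx":0,"ty":0,"tz":0,"wx":0,"wy":0,"wz":0}]' 20
python3 - <<'E'
from h import *
goto([621,-27.3,48],-9.5)
E
```

```text
time_s: 5.75
eef_pos: [620.7, -28.4, 48.1]
ee_rot: [0.705, -0.704, 0.061, -0.061]
force: [1.5, -0.3, -0.7]
grip_width: 0.048
opt 0 rotvec tool [-0.    -0.006 -0.   ]
opt 180 rotvec tool [ 0.     3.136 -0.   ]
t 5.75 pos [620.67 -28.41  48.07] yaw x -9.8 ty axis [-1.e-04  0.e+00 -1.e+00] tool shift [0.1 0.1 1.1] q [-0.234  0.661  1.36   0.     1.12  -1.633] F [ 1.54 -0.3  -0.72] T [ 0.01  0.01 -0.01] g 0.048
```

Run:
```python
from h import *
d=cap('wrist','w6.png')
im=cv2.cvtColor(d['pixels'],cv2.COLOR_RGB2BGR)
cv2.imwrite('pics/w6a.png',cv2.convertScaleAbs(cv2.resize(im[240:400,240:400],None,fx=4,fy=4,interpolation=cv2.INTER_CUBIC),alpha=2.5))
goto([621,-27.3,48],-9.5)
```

```text
opt 0 rotvec tool [-0.    -0.006 -0.   ]
opt 180 rotvec tool [ 0.     3.136 -0.   ]
t 5.8 pos [620.66 -28.4   48.07] yaw x -9.8 ty axis [-1.e-04  0.e+00 -1.e+00] tool shift [0.1 0.1 1.1] q [-0.234  0.661  1.36   0.     1.12  -1.633] F [-0.47  0.08 -0.01] T [0.01 0.02 0.05] g 0.042
```

View pics/w6a.png

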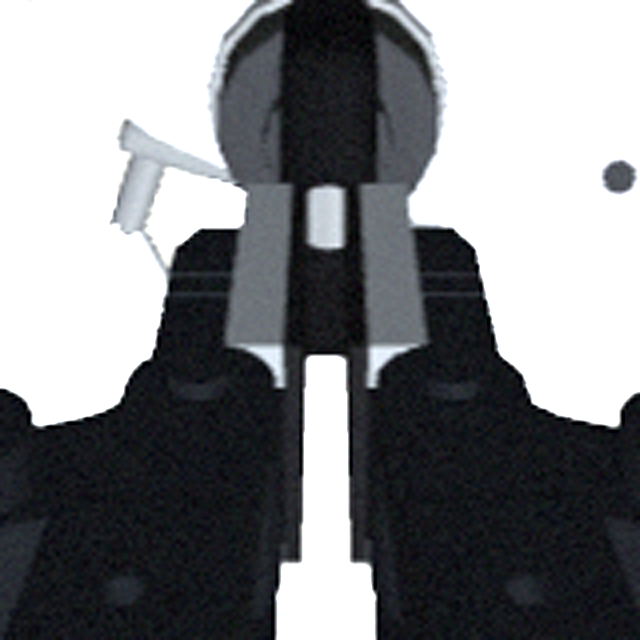

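Run:
```python
from h import *
s,R=pose(); e=s['eef_pos']
d=cap('scene','s6.png')
im=cv2.cvtColor(d['pixels'],cv2.COLOR_RGB2BGR)
C=cv2.resize(im[190:270,260:340],None,fx=8,fy=8,interpolation=cv2.INTER_CUBIC)
C=cv2.convertScaleAbs(C,alpha=1.6)
for p,c in [(e,(0,0,255)),([621,-27.5,70.5],(0,255,0)),([621,-27.5,40],(255,0,0)),(e+[0,0,19],(0,255,255))]:
    q=proj(d,p)[0]; print(q); cv2.circle(C,tuple(int(v) for v in ((q-[260,190])*8)),4,c,-1)
cv2.imwrite('pics/s6a.png',C)
```

```text
[294.28084135 246.97812774]
[293.70882967 240.38974567]
[294.10060492 249.51375267]
[294.0387199  241.28378435]
```

View pics/s6a.png

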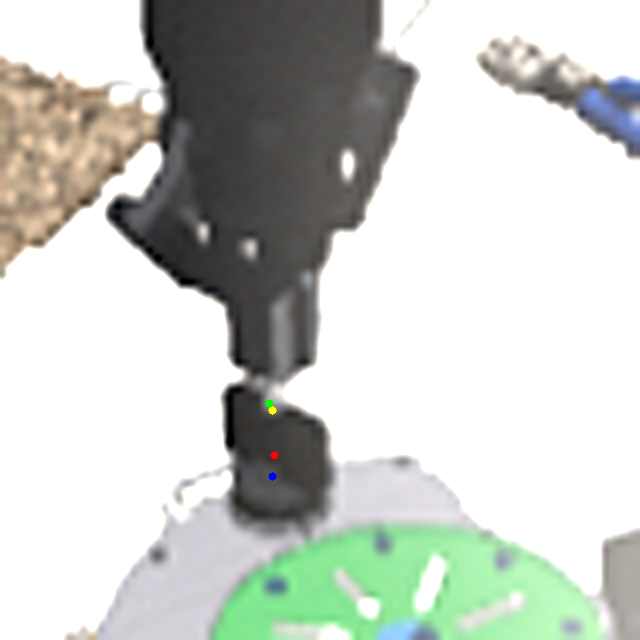

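Run:
```python
from h import *
d=load('scene0.png')
im=cv2.cvtColor(d['pixels'],cv2.COLOR_RGB2BGR)
C=cv2.resize(im[70:170,490:590],None,fx=6,fy=6,interpolation=cv2.INTER_CUBIC)
C=cv2.convertScaleAbs(C,alpha=2)
e=np.array([160,-499.9,194.8])
for p,c in [(e,(0,0,255)),(e+[0,0,19],(0,255,255)),(e+[0,0,73],(0,255,0)),(e+[0,0,36],(255,0,0))]:
    q=proj(d,p)[0]; print(q); cv2.circle(C,tuple(int(v) for v in ((q-[490,70])*6)),4,c,-1)
cv2.imwrite('pics/s0a.png',C)
d=load('w6.png'); s,R=pose(); e=s['eef_pos'];im=cv2.cvtColor(d['pixels'],cv2.COLOR_RGB2BGR)
C=cv2.convertScaleAbs(cv2.resize(im[200:400,220:420],None,fx=3,fy=3),alpha=2.5)
for z,c in [(0,(0,0,255)),(19,(0,255,255)),(36,(255,0,0))]:
    for tx in (-11,11):
        q=proj(d,e+R.as_matrix()@np.array([tx,-z,0]))[0]; print(q); cv2.circle(C,tuple(int(v) for v in ((q-[220,200])*3)),4,c,-1)
cv2.imwrite('pics/w6b.png',C)
```

```text
[521.4562021  162.28270023]
[523.06725574 156.14204092]
[527.80171911 138.12687941]
[524.53246523 150.56188668]
[323.2783816  255.89517024]
[323.19289936 293.39436602]
[323.51990276 268.87485209]
[323.41667602 309.75817652]
[323.78420848 283.08292649]
[323.65967525 327.53385863]
```

View pics/s0a.png

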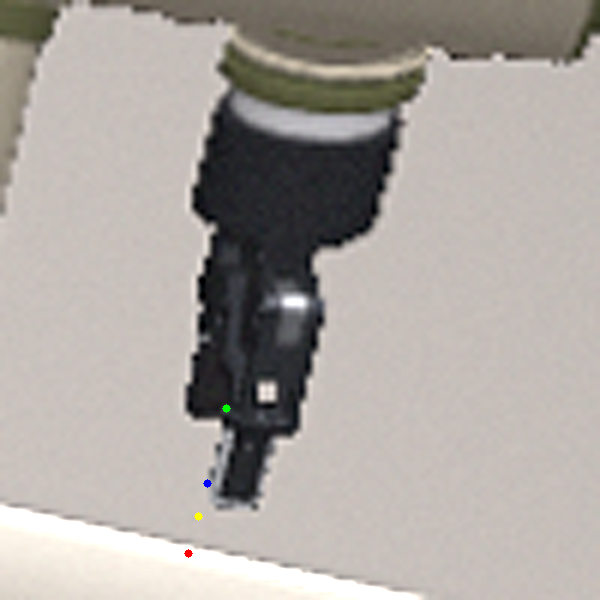

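View pics/w6b.png

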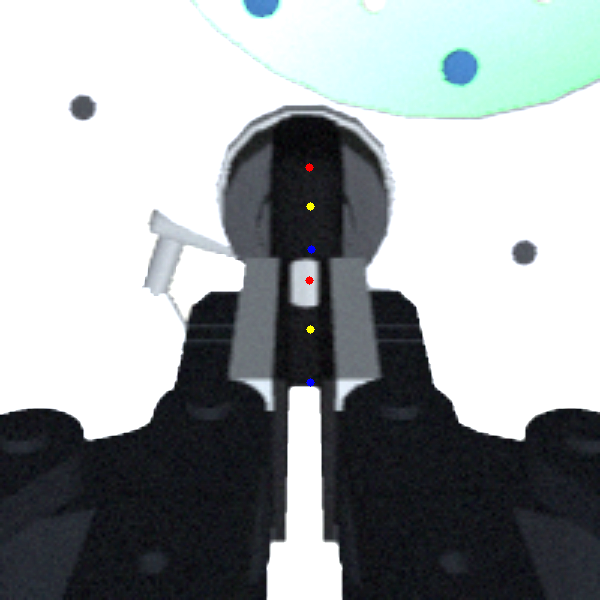

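```bash
python3 -m handwheel '[{"grip":40,"tx":0,"ty":0,"tz":0,"wx":0,"wy":0,"wz":0},{"grip":40,"tx":0,"ty":0,"tz":0,"wx":0,"wy":0,"wz":0},{"grip":40,"tx":0,"ty":0,"tz":0,"wx":0,"wy":0,"wz":0},{"grip":40,"tx":0,"ty":0,"tz":0,"wx":0,"wy":0,"wz":0},{"grip":40,"tx":0,"ty":0,"tz":0,"wx":0,"wy":0,"wz":0},{"grip":40,"tx":0,"ty":10,"tz":0,"wx":0,"wy":0,"wz":0},{"grip":40,"tx":0,"ty":10,"tz":0,"wx":0,"wy":0,"wz":0},{"grip":30,"tx":0,"ty":10,"tz":0,"wx":0,"wy":0,"wz":0},{"grip":22,"tx":0,"ty":0,"tz":0,"wx":0,"wy":0,"wz":0},{"grip":20,"tx":0,"ty":0,"tz":0,"wx":0,"wy":0,"wz":0}]' 20
python3 - <<'E'
from h import *
goto([621,-27.3,15],-9.5)
d=cap('wrist','w7.png')
im=cv2.cvtColor(d['pixels'],cv2.COLOR_RGB2BGR)
cv2.imwrite('pics/w7a.png',cv2.convertScaleAbs(cv2.resize(im[200:400,220:420],None,fx=3,fy=3),alpha=2.5))
d=cap('scene','s7.png')
im=cv2.cvtColor(d['pixels'],cv2.COLOR_RGB2BGR)
cv2.imwrite('pics/s7a.png',cv2.convertScaleAbs(cv2.resize(im[190:270,260:340],None,fx=8,fy=8,interpolation=cv2.INTER_CUBIC),alpha=1.6))
E
```

```text
time_s: 6.68
eef_pos: [620.1, -28.3, 17.0]
ee_rot: [0.705, -0.704, 0.061, -0.06]
force: [-0.0, -0.2, 0.3]
grip_width: 0.236
opt 0 rotvec tool [-0.    -0.006 -0.002]
opt 180 rotvec tool [ 3.000e-03  3.136e+00 -0.000e+00]
t 6.68 pos [620.14 -28.31  17.01] yaw x -9.8 ty axis [-1.9e-03  4.0e-04 -1.0e+00] tool shift [0.7 2.  1.1] q [-0.234  0.7    1.382 -0.     1.062 -1.633] F [-0.   -0.22  0.28] T [-0.04  0.02  0.05] g 0.236
```

View pics/w7a.png

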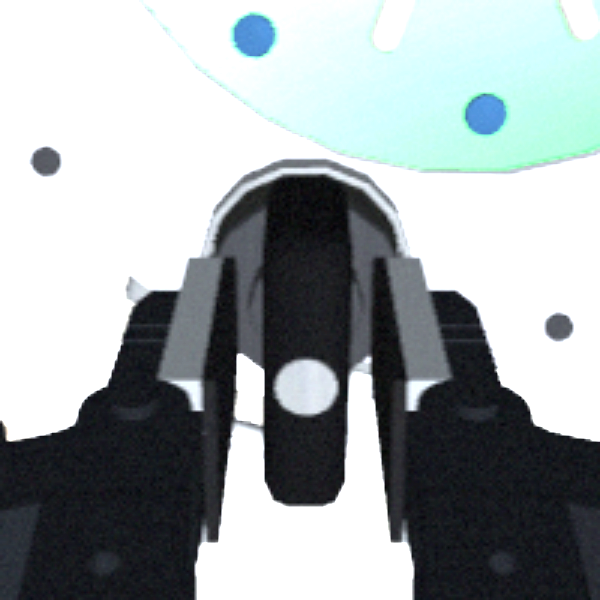

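View pics/s7a.png

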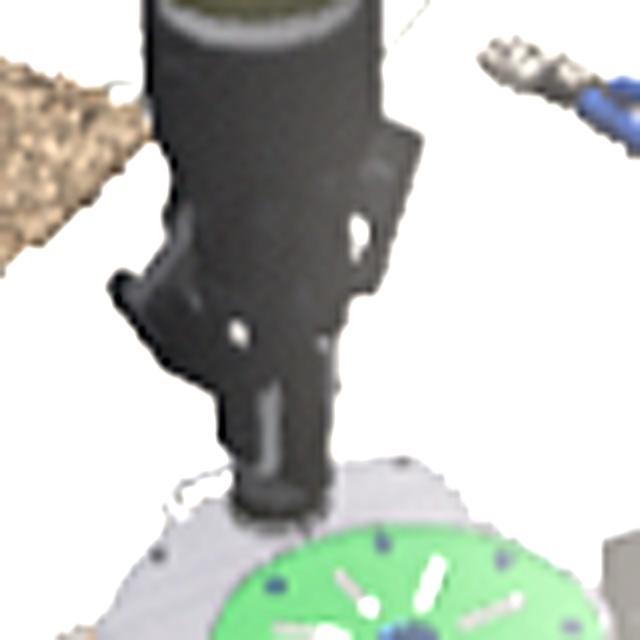

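```bash
python3 -m handwheel '[{"grip":17,"tx":0.8,"ty":0,"tz":0,"wx":0,"wy":0,"wz":0},{"grip":15,"tx":0,"ty":0,"tz":0,"wx":0,"wy":0,"wz":0},{"grip":13,"tx":0,"ty":0,"tz":0,"wx":0,"wy":0,"wz":0},{"grip":11,"tx":0,"ty":0,"tz":0,"wx":0,"wy":0,"wz":0},{"grip":10,"tx":0,"ty":0,"tz":0,"wx":0,"wy":0,"wz":0},{"grip":10,"tx":0,"ty":0,"tz":0,"wx":0,"wy":0,"wz":0}]' 20
python3 - <<'E'
from h import *
goto([621,-27.3,15],-9.5)
E
```

```text
time_s: 7.28
eef_pos: [621.7, -28.4, 18.5]
ee_rot: [0.705, -0.704, 0.06, -0.061]
force: [-0.2, 2.4, 2.5]
grip_width: 0.132
opt 0 rotvec tool [-0.    -0.006  0.001]
opt 180 rotvec tool [-1.000e-03  3.136e+00 -0.000e+00]
t 7.28 pos [621.73 -28.4   18.47] yaw x -9.8 ty axis [ 8.e-04  1.e-04 -1.e+00] tool shift [-0.9  3.5  1. ] q [-0.234  0.7    1.378  0.     1.063 -1.633] F [-0.15  2.41  2.47] T [ 0.29 -0.03  0.07] g 0.132
```

```bash
for i in 1 2 3; do python3 -m handwheel '[{"grip":8,"tx":0,"ty":1,"tz":0,"wx":0,"wy":0,"wz":0},{"grip":8,"tx":0,"ty":0,"tz":0,"wx":0,"wy":0,"wz":0},{"grip":8,"tx":0,"ty":0,"tz":0,"wx":0,"wy":0,"wz":0}]' 50 | grep -v ee_rot; done
```

```text
time_s: 7.53
eef_pos: [621.7, -28.4, 17.2]
force: [2.1, 3.6, 3.1]
grip_width: 0.124
time_s: 7.78
eef_pos: [621.7, -28.4, 16.2]
force: [0.3, 2.8, 3.9]
grip_width: 0.124
time_s: 8.03
eef_pos: [621.7, -28.4, 15.2]
force: [1.6, 5.1, 4.2]
grip_width: 0.125
```

```bash
for i in 1 2; do python3 -m handwheel '[{"grip":8,"tx":0,"ty":0.5,"tz":0,"wx":0,"wy":0,"wz":0},{"grip":8,"tx":0,"ty":0,"tz":0,"wx":0,"wy":0,"wz":0},{"grip":8,"tx":0,"ty":0,"tz":0,"wx":0,"wy":0,"wz":0}]' 50 | grep -v ee_rot; done
```

```text
time_s: 8.28
eef_pos: [621.7, -28.4, 14.7]
force: [1.7, 5.2, 4.2]
grip_width: 0.127
time_s: 8.53
eef_pos: [621.7, -28.4, 14.2]
force: [3.1, 5.0, 4.0]
grip_width: 0.125
```

```bash
for i in 1 2; do python3 -m handwheel '[{"grip":8,"tx":0,"ty":0.5,"tz":0,"wx":0,"wy":0,"wz":0},{"grip":8,"tx":0,"ty":0,"tz":0,"wx":0,"wy":0,"wz":0},{"grip":8,"tx":0,"ty":0,"tz":0,"wx":0,"wy":0,"wz":0}]' 50 | grep -v ee_rot; done
```

```text
time_s: 8.78
eef_pos: [621.7, -28.5, 13.7]
force: [2.8, 4.1, 4.7]
grip_width: 0.121
time_s: 9.03
eef_pos: [621.7, -28.5, 13.2]
force: [3.0, 4.9, 4.0]
grip_width: 0.122
```

```bash
for i in 1 2; do python3 -m handwheel '[{"grip":8,"tx":0,"ty":0.5,"tz":0,"wx":0,"wy":0,"wz":0},{"grip":8,"tx":0,"ty":0,"tz":0,"wx":0,"wy":0,"wz":0},{"grip":8,"tx":0,"ty":0,"tz":0,"wx":0,"wy":0,"wz":0}]' 50 | grep -v ee_rot; done
```

```text
time_s: 9.28
eef_pos: [621.7, -28.4, 12.8]
force: [3.0, 3.8, 5.2]
grip_width: 0.127
time_s: 9.53
eef_pos: [621.7, -28.4, 12.3]
force: [2.2, 3.9, 4.9]
grip_width: 0.127
```

```bash
for i in 1 2; do python3 -m handwheel '[{"grip":8,"tx":0,"ty":0.5,"tz":0,"wx":0,"wy":0,"wz":0},{"grip":8,"tx":0,"ty":0,"tz":0,"wx":0,"wy":0,"wz":0},{"grip":8,"tx":0,"ty":0,"tz":0,"wx":0,"wy":0,"wz":0}]' 50 | grep -v ee_rot; done; python3 -c "
from h import *
cap('wrist','w8.png')
im=cv2.imread('pics/w8.png')
cv2.imwrite('pics/w8a.png',cv2.convertScaleAbs(cv2.resize(im[200:400,220:420],None,fx=3,fy=3),alpha=2.5))
"
```

```text
time_s: 9.78
eef_pos: [621.7, -28.4, 11.8]
force: [2.4, 5.2, 5.5]
grip_width: 0.128
time_s: 10.03
eef_pos: [621.7, -28.4, 11.4]
force: [1.9, 4.3, 6.8]
grip_width: 0.123
```

View pics/w8a.png

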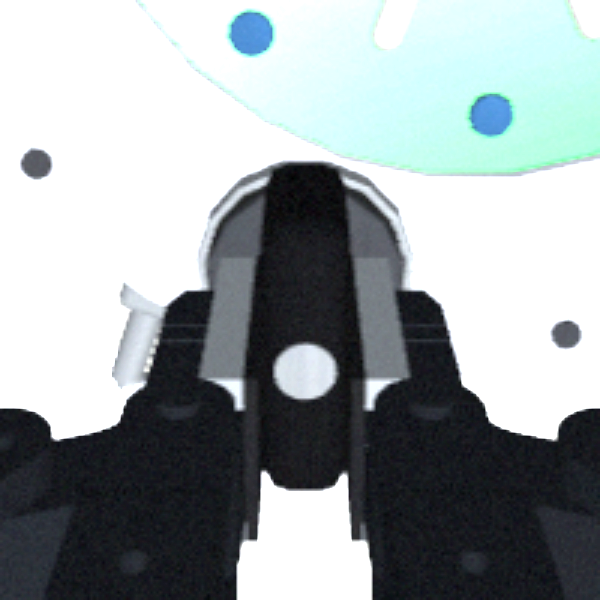

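```bash
for i in 1 2; do python3 -m handwheel '[{"grip":8,"tx":0,"ty":0.4,"tz":0,"wx":0,"wy":0,"wz":0},{"grip":8,"tx":0,"ty":0,"tz":0,"wx":0,"wy":0,"wz":0},{"grip":8,"tx":0,"ty":0,"tz":0,"wx":0,"wy":0,"wz":0}]' 50 | grep -v ee_rot; done
```

```text
time_s: 10.33
eef_pos: [621.7, -28.4, 11.0]
force: [1.9, 4.9, 6.6]
grip_width: 0.126
time_s: 10.58
eef_pos: [621.7, -28.5, 10.6]
force: [1.5, 4.6, 6.5]
grip_width: 0.125
```

```bash
for i in 1 2; do python3 -m handwheel '[{"grip":8,"tx":0,"ty":0.4,"tz":0,"wx":0,"wy":0,"wz":0},{"grip":8,"tx":0,"ty":0,"tz":0,"wx":0,"wy":0,"wz":0},{"grip":8,"tx":0,"ty":0,"tz":0,"wx":0,"wy":0,"wz":0}]' 50 | grep -v ee_rot; done
```

```text
time_s: 10.83
eef_pos: [621.7, -28.5, 10.3]
force: [1.8, 4.2, 6.6]
grip_width: 0.122
time_s: 11.08
eef_pos: [621.7, -28.4, 9.9]
force: [1.7, 4.9, 7.1]
grip_width: 0.13
```

```bash
for i in 1 ; do python3 -m handwheel '[{"grip":8,"tx":0,"ty":0.4,"tz":0,"wx":0,"wy":0,"wz":0},{"grip":8,"tx":0,"ty":0,"tz":0,"wx":0,"wy":0,"wz":0},{"grip":8,"tx":0,"ty":0,"tz":0,"wx":0,"wy":0,"wz":0}]' 50 | grep -v ee_rot; done
```

```text
time_s: 11.33
eef_pos: [621.7, -28.4, 9.5]
force: [2.0, 4.3, 7.5]
grip_width: 0.125
```

```bash
for i in 1 2; do python3 -m handwheel '[{"grip":8,"tx":0,"ty":0.4,"tz":0,"wx":0,"wy":0,"wz":0},{"grip":8,"tx":0,"ty":0,"tz":0,"wx":0,"wy":0,"wz":0},{"grip":8,"tx":0,"ty":0,"tz":0,"wx":0,"wy":0,"wz":0}]' 50 | grep -v ee_rot; done
```

```text
time_s: 11.58
eef_pos: [621.7, -28.5, 9.1]
force: [1.0, 4.4, 6.7]
grip_width: 0.129
time_s: 11.83
eef_pos: [621.7, -28.4, 8.8]
force: [1.7, 3.5, 7.0]
grip_width: 0.129
```

```bash
for i in 1 2; do python3 -m handwheel '[{"grip":8,"tx":0,"ty":0.4,"tz":0,"wx":0,"wy":0,"wz":0},{"grip":8,"tx":0,"ty":0,"tz":0,"wx":0,"wy":0,"wz":0},{"grip":8,"tx":0,"ty":0,"tz":0,"wx":0,"wy":0,"wz":0}]' 50 | grep -v ee_rot; done
```

```text
time_s: 12.08
eef_pos: [621.7, -28.4, 8.4]
force: [1.0, 4.9, 7.4]
grip_width: 0.128
time_s: 12.33
eef_pos: [621.7, -28.5, 8.1]
force: [0.9, 4.8, 8.6]
grip_width: 0.124
```

```bash
for i in 1 2; do python3 -m handwheel '[{"grip":8,"tx":0,"ty":0.4,"tz":0,"wx":0,"wy":0,"wz":0},{"grip":8,"tx":0,"ty":0,"tz":0,"wx":0,"wy":0,"wz":0},{"grip":8,"tx":0,"ty":0,"tz":0,"wx":0,"wy":0,"wz":0}]' 50 | grep -v ee_rot; done
```

```text
time_s: 12.58
eef_pos: [621.7, -28.4, 7.8]
force: [0.7, 4.1, 8.8]
grip_width: 0.129
time_s: 12.83
eef_pos: [621.7, -28.4, 7.6]
force: [0.2, 5.0, 11.0]
grip_width: 0.13
```

```bash
for i in 1 ; do python3 -m handwheel '[{"grip":8,"tx":0,"ty":0.4,"tz":0,"wx":0,"wy":0,"wz":0},{"grip":8,"tx":0,"ty":0,"tz":0,"wx":0,"wy":0,"wz":0},{"grip":8,"tx":0,"ty":0,"tz":0,"wx":0,"wy":0,"wz":0}]' 50 | grep -v ee_rot; done
```

```text
time_s: 13.08
eef_pos: [621.7, -28.4, 7.5]
force: [-1.7, 5.3, 13.1]
grip_width: 0.126
```

```bash
python3 -m handwheel '[{"grip":8,"tx":0,"ty":0,"tz":0.4,"wx":0,"wy":0,"wz":0},{"grip":8,"tx":0,"ty":0,"tz":0,"wx":0,"wy":0.05,"wz":0},{"grip":8,"tx":0,"ty":0,"tz":0,"wx":0,"wy":0.05,"wz":0},{"grip":8,"tx":0,"ty":0,"tz":0,"wx":0,"wy":0.05,"wz":0},{"grip":8,"tx":0,"ty":0,"tz":0,"wx":0,"wy":0,"wz":0}]' 50; python3 -c "
from h import *
goto([621,-27.3,15],-9.5)"
```

```text
time_s: 13.5
eef_pos: [621.8, -28.4, 7.5]
ee_rot: [-0.698, 0.698, -0.114, 0.114]
force: [-2.1, 3.1, 13.2]
grip_width: 0.126
opt 0 rotvec tool [ 0.    -0.159  0.001]
opt 180 rotvec tool [-1.000e-03  2.983e+00  1.000e-03]
t 13.5 pos [621.75 -28.4    7.47] yaw x -18.6 ty axis [ 7.e-04 -6.e-04 -1.e+00] tool shift [-1.1 -7.5  0.8] q [-0.233  0.714  1.385 -0.     1.042 -1.48 ] F [-2.11  3.1  13.22] T [ 0.58  0.36 -0.06] g 0.126
```

```bash
python3 -m handwheel '[{"grip":8,"tx":0,"ty":0,"tz":0,"wx":0,"wy":0.05,"wz":0},{"grip":8,"tx":0,"ty":0,"tz":0,"wx":0,"wy":0.05,"wz":0},{"grip":8,"tx":0,"ty":0,"tz":0,"wx":0,"wy":0.05,"wz":0},{"grip":8,"tx":0,"ty":0,"tz":0,"wx":0,"wy":0.05,"wz":0}]' 50; python3 -c "
from h import *
goto([621,-27.3,15],-9.5)"
```

```text
time_s: 13.83
eef_pos: [621.8, -28.4, 7.5]
ee_rot: [-0.683, 0.683, -0.183, 0.183]
force: [-2.6, 3.0, 13.3]
grip_width: 0.121
opt 0 rotvec tool [ 0.    -0.358  0.001]
opt 180 rotvec tool [-1.000e-03  2.783e+00  0.000e+00]
t 13.83 pos [621.77 -28.36   7.49] yaw x -30.0 ty axis [ 7.e-04 -5.e-04 -1.e+00] tool shift [-1.2 -7.5  0.5] q [-0.233  0.714  1.385 -0.     1.042 -1.28 ] F [-2.63  2.99 13.29] T [0.6  0.32 0.07] g 0.121
```

```bash
python3 -m handwheel '[{"grip":8,"tx":0,"ty":0,"tz":0,"wx":0,"wy":0.06,"wz":0},{"grip":8,"tx":0,"ty":0,"tz":0,"wx":0,"wy":0.06,"wz":0},{"grip":8,"tx":0,"ty":0,"tz":0,"wx":0,"wy":0.06,"wz":0},{"grip":8,"tx":0,"ty":0,"tz":0,"wx":0,"wy":0.06,"wz":0},{"grip":8,"tx":0,"ty":0,"tz":0,"wx":0,"wy":0.06,"wz":0},{"grip":8,"tx":0,"ty":0,"tz":0,"wx":0,"wy":0.06,"wz":0},{"grip":8,"tx":0,"ty":0,"tz":0,"wx":0,"wy":0.06,"wz":0},{"grip":8,"tx":0,"ty":0,"tz":0,"wx":0,"wy":0.06,"wz":0},{"grip":8,"tx":0,"ty":0,"tz":0,"wx":0,"wy":0.06,"wz":0},{"grip":8,"tx":0,"ty":0,"tz":0,"wx":0,"wy":0.06,"wz":0}]' 50; python3 -c "
from h import *
goto([621,-27.3,15],-9.5)"
```

```text
time_s: 14.67
eef_pos: [621.9, -28.3, 7.5]
ee_rot: [0.598, -0.598, 0.377, -0.377]
force: [-1.1, 4.0, 13.3]
grip_width: 0.123
opt 0 rotvec tool [-0.    -0.959  0.001]
opt 180 rotvec tool [-1.000e-03  2.183e+00 -0.000e+00]
t 14.67 pos [621.88 -28.28   7.51] yaw x -64.4 ty axis [ 1.e-03 -4.e-04 -1.e+00] tool shift [-1.3 -7.5 -0.4] q [-0.233  0.714  1.384 -0.     1.042 -0.679] F [-1.11  4.02 13.29] T [0.73 0.27 0.01] g 0.123
```

Remaining about 0.62 rad.

```bash
python3 -m handwheel '[{"grip":8,"tx":0,"ty":0,"tz":0,"wx":0,"wy":0.07,"wz":0},{"grip":8,"tx":0,"ty":0,"tz":0,"wx":0,"wy":0.07,"wz":0},{"grip":8,"tx":0,"ty":0,"tz":0,"wx":0,"wy":0.07,"wz":0},{"grip":8,"tx":0,"ty":0,"tz":0,"wx":0,"wy":0.07,"wz":0},{"grip":8,"tx":0,"ty":0,"tz":0,"wx":0,"wy":0.07,"wz":0},{"grip":8,"tx":0,"ty":0,"tz":0,"wx":0,"wy":0.07,"wz":0},{"grip":8,"tx":0,"ty":0,"tz":0,"wx":0,"wy":0.07,"wz":0},{"grip":8,"tx":0,"ty":0,"tz":0,"wx":0,"wy":0.07,"wz":0},{"grip":8,"tx":0,"ty":0,"tz":0,"wx":0,"wy":0.06,"wz":0},{"grip":8,"tx":0,"ty":0,"tz":0,"wx":0,"wy":0,"wz":0}]' 50; python3 -c "
from h import *
goto([621,-27.3,15],-9.5)
d=cap('wrist','w9.png')
im=cv2.imread('pics/w9.png')
cv2.imwrite('pics/w9a.png',cv2.convertScaleAbs(cv2.resize(im[200:400,220:420],None,fx=3,fy=3),alpha=2.5))
"
```

```text
time_s: 15.5
eef_pos: [622.0, -28.2, 7.5]
ee_rot: [-0.455, 0.454, -0.541, 0.542]
force: [-0.2, 4.6, 13.3]
grip_width: 0.127
opt 0 rotvec tool [-1.000e-03 -1.579e+00  1.000e-03]
opt 180 rotvec tool [-1.000e-03  1.562e+00 -1.000e-03]
t 15.5 pos [621.99 -28.22   7.52] yaw x -100.0 ty axis [ 1.3e-03 -3.0e-04 -1.0e+00] tool shift [-0.7 -7.5 -1.1] q [-0.233  0.714  1.384 -0.     1.042 -0.059] F [-0.25  4.62 13.29] T [0.73 0.1  0.01] g 0.127
```

View pics/w9a.png

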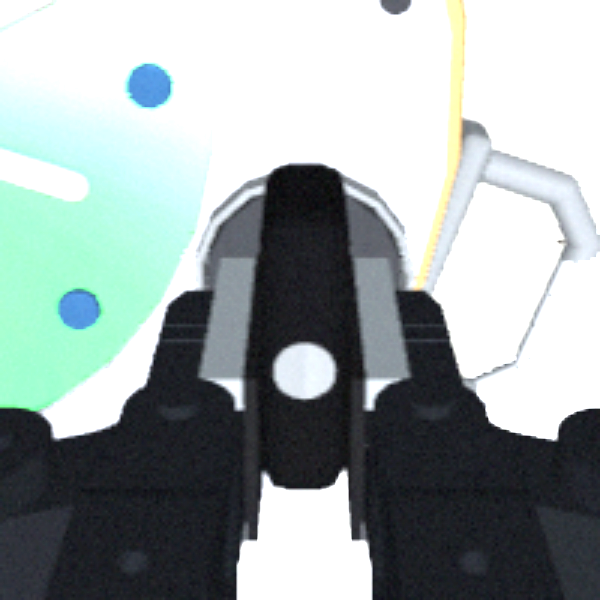

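```bash
python3 -m handwheel '[{"grip":8,"tx":0,"ty":-0.4,"tz":0,"wx":0,"wy":0,"wz":0},{"grip":8,"tx":0,"ty":-0.4,"tz":0,"wx":0,"wy":0,"wz":0},{"grip":8,"tx":0,"ty":0,"tz":0,"wx":0,"wy":0,"wz":0}]' 20|grep -v ee_r; python3 -m handwheel '[{"grip":8,"tx":0,"ty":-0.4,"tz":0,"wx":0,"wy":0,"wz":0},{"grip":8,"tx":0,"ty":0,"tz":0,"wx":0,"wy":0,"wz":0}]' 20|grep -v ee_r
```

```text
time_s: 15.8
eef_pos: [622.0, -28.2, 8.0]
force: [1.9, 4.4, 9.3]
grip_width: 0.13
time_s: 15.97
eef_pos: [622.0, -28.2, 8.2]
force: [3.1, 5.2, 7.4]
grip_width: 0.125
```

```bash
python3 -m handwheel '[{"grip":8,"tx":0,"ty":-0.4,"tz":0,"wx":0,"wy":0,"wz":0},{"grip":8,"tx":0,"ty":0,"tz":0,"wx":0,"wy":0,"wz":0}]' 20|grep -v ee_r; python3 -m handwheel '[{"grip":8,"tx":0,"ty":-0.3,"tz":0,"wx":0,"wy":0,"wz":0},{"grip":8,"tx":0,"ty":0,"tz":0,"wx":0,"wy":0,"wz":0}]' 20|grep -v ee_r
```

```text
time_s: 16.13
eef_pos: [622.0, -28.2, 8.5]
force: [1.9, 3.3, 8.1]
grip_width: 0.124
time_s: 16.3
eef_pos: [622.0, -28.2, 8.8]
force: [1.5, 4.9, 7.4]
grip_width: 0.123
```

```bash
python3 -m handwheel '[{"grip":8,"tx":0,"ty":-0.3,"tz":0,"wx":0,"wy":0,"wz":0},{"grip":8,"tx":0,"ty":0,"tz":0,"wx":0,"wy":0,"wz":0}]' 20|grep -v ee_r
```

```text
time_s: 16.47
eef_pos: [622.0, -28.2, 9.0]
force: [3.3, 4.2, 6.3]
grip_width: 0.123
```

```bash
python3 -m handwheel '[{"grip":14,"tx":0,"ty":0,"tz":0,"wx":0,"wy":0,"wz":0},{"grip":30,"tx":0,"ty":0,"tz":0,"wx":0,"wy":0,"wz":0},{"grip":30,"tx":0,"ty":0,"tz":0,"wx":0,"wy":0,"wz":0},{"grip":30,"tx":0,"ty":0,"tz":0,"wx":0,"wy":0,"wz":0},{"grip":40,"tx":0,"ty":-15,"tz":0,"wx":0,"wy":0,"wz":0},{"grip":40,"tx":0,"ty":-20,"tz":0,"wx":0,"wy":0,"wz":0},{"grip":40,"tx":0,"ty":-20,"tz":0,"wx":0,"wy":0,"wz":0},{"grip":40,"tx":0,"ty":-20,"tz":0,"wx":0,"wy":0,"wz":0},{"grip":40,"tx":0,"ty":0,"tz":0,"wx":0,"wy":0,"wz":0},{"grip":40,"tx":0,"ty":0,"tz":0,"wx":0,"wy":0,"wz":0}]' 20; python3 -c "
from h import *
goto([476.9,-29.5,80],45.5)
d=cap('wrist','w10.png')
d=cap('scene','s10.png')
im=cv2.imread('pics/s10.png')
cv2.imwrite('pics/s10a.png',cv2.resize(im[210:310,250:370],None,fx=6,fy=6,interpolation=cv2.INTER_CUBIC))
"
```

```text
time_s: 17.3
eef_pos: [621.8, -28.4, 84.0]
ee_rot: [-0.456, 0.455, -0.54, 0.541]
force: [0.1, -0.4, -1.3]
grip_width: 0.468
opt 0 rotvec tool [-0.000e+00 -2.536e+00  2.000e-03]
opt 180 rotvec tool [-0.001  0.606 -0.   ]
t 17.3 pos [621.75 -28.41  84.02] yaw x -99.8 ty axis [ 1.1e-03 -6.0e-04 -1.0e+00] tool shift [  25.7    3.9 -142.6] q [-0.233  0.622  1.325 -0.     1.193 -0.062] F [ 0.14 -0.43 -1.29] T [ 0.03  0.01 -0.01] g 0.468
```

View pics/w10.png

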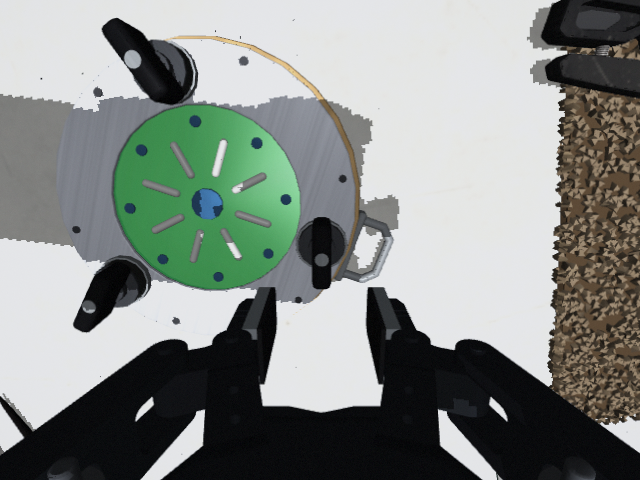

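View pics/s10a.png

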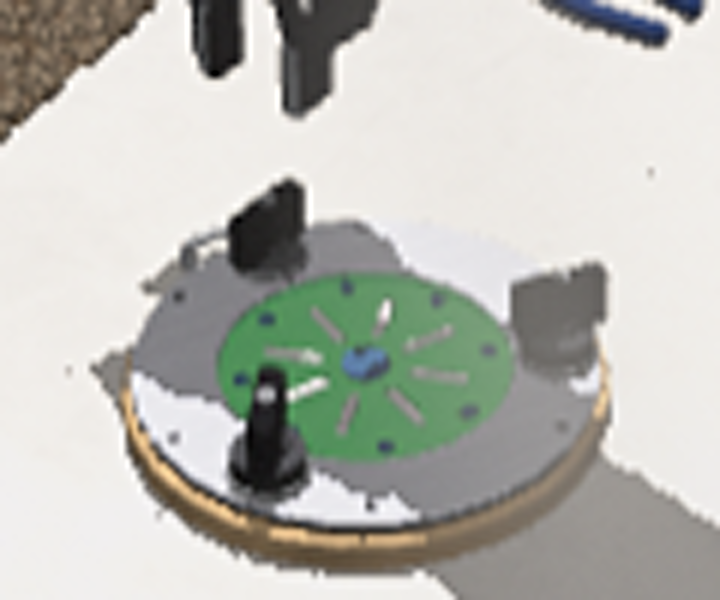

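Run:
```python
from h import *
d=load('w10.png')
for z in (70.5,65,60,55): print(z,proj(d,[621.5,-28.8,z])[0])
im=cv2.imread('pics/w10.png'); cv2.imwrite('pics/w10a.png',cv2.convertScaleAbs(cv2.resize(im[205:305,280:400],None,fx=6,fy=6,interpolation=cv2.INTER_CUBIC),alpha=2))
dw=load('w3.png'); 
for z in (70.5,60): print('before',proj(dw,[621.5,-28.8,z])[0])
ds=load('s10.png'); 
for z in (70.5,60): print('scene',(proj(ds,[621.5,-28.8,z])[0]-[250,210])*6)
```

```text
70.5 [321.55041734 263.92758689]
65 [321.52636219 260.66659872]
60 [321.5055181  257.84099351]
55 [321.48558357 255.13876096]
before [322.56682829 253.06619929]
before [322.5059199  248.06944128]
scene [262.79743689 180.45829276]
scene [263.61098963 199.46337369]
```

View pics/w10a.png

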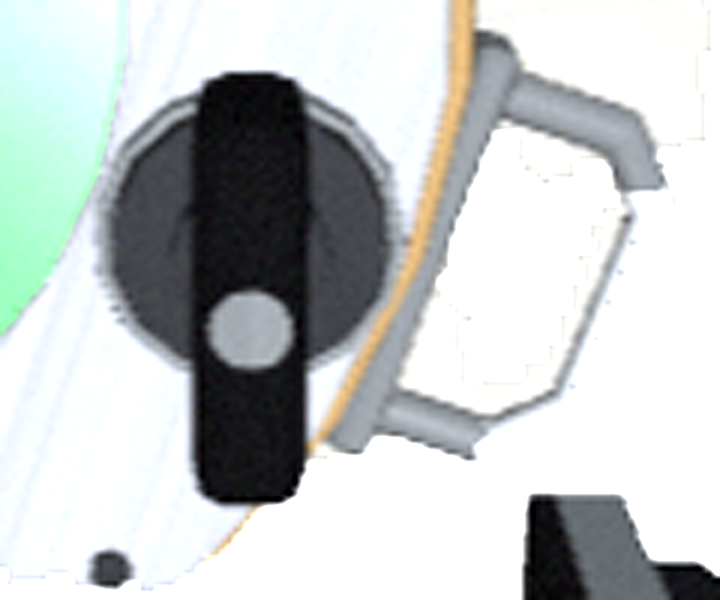

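```bash
python3 -m handwheel '[{"grip":40,"tx":6.8,"ty":0,"tz":-35.3,"wx":0,"wy":0,"wz":0},{"grip":40,"tx":6.8,"ty":0,"tz":-35.3,"wx":0,"wy":0,"wz":0},{"grip":40,"tx":6.8,"ty":0,"tz":-35.3,"wx":0,"wy":0,"wz":0},{"grip":40,"tx":6.7,"ty":0,"tz":-35.2,"wx":0,"wy":0,"wz":0},{"grip":40,"tx":0,"ty":0,"tz":0,"wx":0,"wy":0.121,"wz":0},{"grip":40,"tx":0,"ty":0,"tz":0,"wx":0,"wy":0.121,"wz":0},{"grip":40,"tx":0,"ty":0,"tz":0,"wx":0,"wy":0.121,"wz":0},{"grip":40,"tx":0,"ty":0,"tz":0,"wx":0,"wy":0.121,"wz":0},{"grip":40,"tx":0,"ty":0,"tz":0,"wx":0,"wy":0.122,"wz":0},{"grip":40,"tx":0,"ty":0,"tz":0,"wx":0,"wy":0,"wz":0}]' 20
python3 - <<'E'
from h import *
goto([478.1,-31.1,60],45.5)
d=cap('wrist','w11.png')
for z in (70.5,): print(z,proj(d,[478.1,-31.1,z])[0])
im=cv2.imread('pics/w11.png'); cv2.imwrite('pics/w11a.png',cv2.convertScaleAbs(cv2.resize(im[205:305,260:380],None,fx=6,fy=6,interpolation=cv2.INTER_CUBIC),alpha=2))
E
```

```text
time_s: 18.23
eef_pos: [477.2, -30.7, 82.5]
ee_rot: [0.271, -0.272, 0.653, -0.652]
force: [-0.9, 0.2, -0.2]
grip_width: 0.469
opt 0 rotvec tool [-2.000e-03  3.137e+00  3.000e-03]
opt 180 rotvec tool [ 0.002 -0.005  0.001]
t 18.23 pos [477.25 -30.73  82.55] yaw x -134.8 ty axis [-2.e-03  5.e-04 -1.e+00] tool shift [-0.4 22.5  0.9] q [-0.31   0.339  1.782 -0.     1.022  0.472] F [-0.85  0.17 -0.21] T [0.   0.02 0.03] g 0.469
70.5 [322.05151801 263.42306588]
```

View pics/w11a.png

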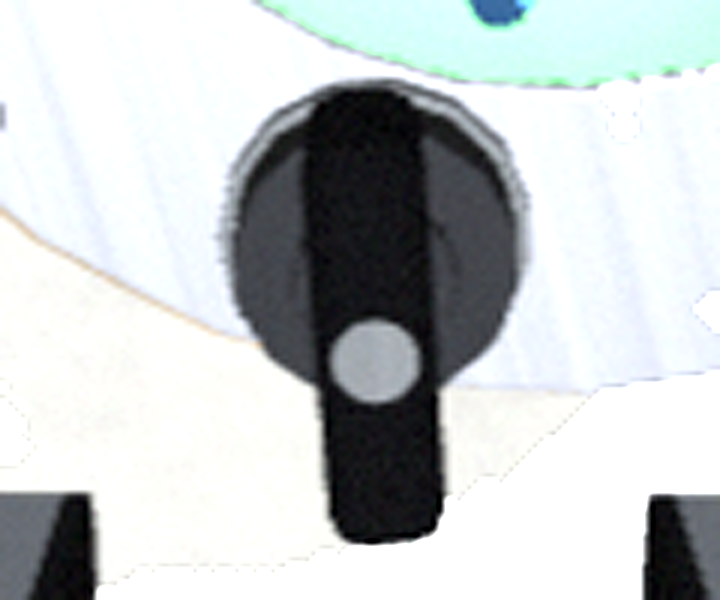

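```bash
python3 -m handwheel '[{"grip":40,"tx":0.6,"ty":10,"tz":0.5,"wx":0,"wy":-0.055,"wz":0},{"grip":40,"tx":0,"ty":14,"tz":0,"wx":0,"wy":0,"wz":0},{"grip":40,"tx":0,"ty":14,"tz":0,"wx":0,"wy":0,"wz":0},{"grip":35,"tx":0,"ty":14,"tz":0,"wx":0,"wy":0,"wz":0},{"grip":30,"tx":0,"ty":12,"tz":0,"wx":0,"wy":0,"wz":0},{"grip":24,"tx":0,"ty":1.5,"tz":0,"wx":0,"wy":0,"wz":0},{"grip":20,"tx":0,"ty":0,"tz":0,"wx":0,"wy":0,"wz":0},{"grip":18,"tx":0,"ty":0,"tz":0,"wx":0,"wy":0,"wz":0},{"grip":16,"tx":0,"ty":0,"tz":0,"wx":0,"wy":0,"wz":0}]' 20
python3 - <<'E'
from h import *
goto([478.1,-31.1,17],48.5)
d=cap('wrist','w12.png')
im=cv2.imread('pics/w12.png'); cv2.imwrite('pics/w12a.png',cv2.convertScaleAbs(cv2.resize(im[200:400,220:420],None,fx=3,fy=3),alpha=2.5))
E
```

```text
time_s: 19.03
eef_pos: [478.2, -31.8, 18.7]
ee_rot: [-0.292, 0.291, -0.644, 0.644]
force: [0.4, 0.2, 0.4]
grip_width: 0.187
opt 0 rotvec tool [-1.000e-03 -3.138e+00  2.000e-03]
opt 180 rotvec tool [-0.001  0.003 -0.   ]
t 19.03 pos [478.24 -31.75  18.66] yaw x -131.3 ty axis [ 1.1e-03 -4.0e-04 -1.0e+00] tool shift [-0.4  1.7 -0.5] q [-0.311  0.442  1.836 -0.     0.863  0.409] F [0.39 0.2  0.4 ] T [ 0.05  0.02 -0.04] g 0.187
```

View pics/w12a.png

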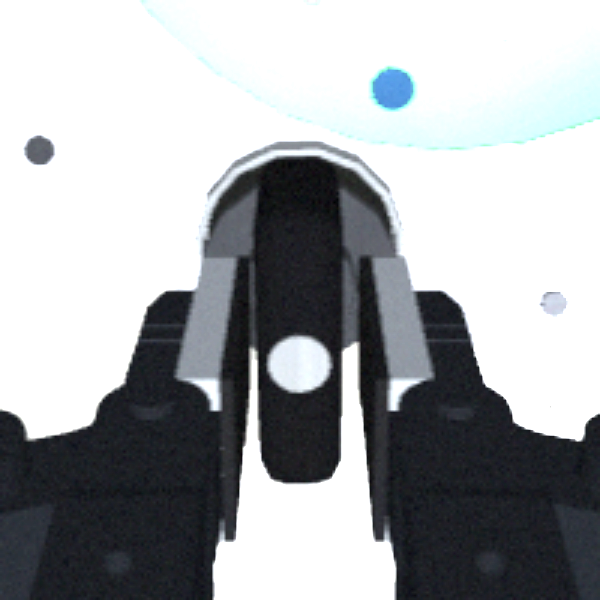

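```bash
python3 -m handwheel '[{"grip":15,"tx":-0.8,"ty":0.5,"tz":-0.6,"wx":0,"wy":-0.01,"wz":0},{"grip":15,"tx":0,"ty":0,"tz":0,"wx":0,"wy":0,"wz":0},{"grip":13,"tx":0,"ty":0,"tz":0,"wx":0,"wy":0,"wz":0},{"grip":11,"tx":0,"ty":0,"tz":0,"wx":0,"wy":0,"wz":0},{"grip":10,"tx":0,"ty":0,"tz":0,"wx":0,"wy":0,"wz":0},{"grip":8,"tx":0,"ty":0,"tz":0,"wx":0,"wy":0,"wz":0}]' 20
python3 - <<'E'
from h import *
goto([478.1,-31.1,17],48.5)
E
python3 -m handwheel '[{"grip":8,"tx":0,"ty":1,"tz":0,"wx":0,"wy":0,"wz":0},{"grip":8,"tx":0,"ty":0,"tz":0,"wx":0,"wy":0,"wz":0},{"grip":8,"tx":0,"ty":0,"tz":0,"wx":0,"wy":0,"wz":0}]' 50 | grep -v ee_rot
```

```text
time_s: 19.58
eef_pos: [478.1, -30.7, 17.7]
ee_rot: [-0.295, 0.294, -0.643, 0.643]
force: [0.1, -0.6, 2.2]
grip_width: 0.135
opt 0 rotvec tool [-0.000e+00 -3.129e+00  1.000e-03]
opt 180 rotvec tool [-0.001  0.012 -0.   ]
t 19.58 pos [478.13 -30.73  17.71] yaw x -130.8 ty axis [ 6.e-04 -2.e-04 -1.e+00] tool shift [0.3 0.7 0.2] q [-0.309  0.444  1.836 -0.     0.861  0.403] F [ 0.07 -0.55  2.18] T [-0.05 -0.03 -0.01] g 0.135
time_s: 19.83
eef_pos: [478.1, -30.7, 16.6]
force: [0.8, -0.0, 2.7]
grip_width: 0.123
```

```bash
for i in 1 2; do python3 -m handwheel '[{"grip":8,"tx":0,"ty":1,"tz":0,"wx":0,"wy":0,"wz":0},{"grip":8,"tx":0,"ty":0,"tz":0,"wx":0,"wy":0,"wz":0},{"grip":8,"tx":0,"ty":0,"tz":0,"wx":0,"wy":0,"wz":0}]' 50 | grep -v ee_rot; done
python3 -m handwheel '[{"grip":8,"tx":0,"ty":0.4,"tz":0,"wx":0,"wy":0,"wz":0},{"grip":8,"tx":0,"ty":0,"tz":0,"wx":0,"wy":0,"wz":0},{"grip":8,"tx":0,"ty":0,"tz":0,"wx":0,"wy":0,"wz":0}]' 50 | grep -v ee_rot
```

```text
time_s: 20.08
eef_pos: [478.1, -30.7, 15.6]
force: [1.6, 0.2, 3.0]
grip_width: 0.12
time_s: 20.33
eef_pos: [478.1, -30.7, 14.6]
force: [2.1, -0.1, 3.8]
grip_width: 0.126
time_s: 20.58
eef_pos: [478.1, -30.7, 14.2]
force: [1.9, -2.1, 5.2]
grip_width: 0.126
```

```bash
for i in 1 2; do python3 -m handwheel '[{"grip":8,"tx":0,"ty":0.4,"tz":0,"wx":0,"wy":0,"wz":0},{"grip":8,"tx":0,"ty":0,"tz":0,"wx":0,"wy":0,"wz":0},{"grip":8,"tx":0,"ty":0,"tz":0,"wx":0,"wy":0,"wz":0}]' 50 | grep -v ee_rot; done
```

```text
time_s: 20.83
eef_pos: [478.1, -30.7, 13.8]
force: [3.1, -1.3, 4.8]
grip_width: 0.127
time_s: 21.08
eef_pos: [478.0, -30.7, 13.3]
force: [3.8, -1.8, 4.3]
grip_width: 0.123
```

```bash
for i in 1 2; do python3 -m handwheel '[{"grip":8,"tx":0,"ty":0.4,"tz":0,"wx":0,"wy":0,"wz":0},{"grip":8,"tx":0,"ty":0,"tz":0,"wx":0,"wy":0,"wz":0},{"grip":8,"tx":0,"ty":0,"tz":0,"wx":0,"wy":0,"wz":0}]' 50 | grep -v ee_rot; done
```

```text
time_s: 21.33
eef_pos: [478.1, -30.7, 13.0]
force: [3.5, -1.7, 4.3]
grip_width: 0.125
time_s: 21.58
eef_pos: [478.0, -30.7, 12.5]
force: [3.7, -1.1, 5.8]
grip_width: 0.125
```

```bash
for i in 1 2; do python3 -m handwheel '[{"grip":8,"tx":0,"ty":0.4,"tz":0,"wx":0,"wy":0,"wz":0},{"grip":8,"tx":0,"ty":0,"tz":0,"wx":0,"wy":0,"wz":0},{"grip":8,"tx":0,"ty":0,"tz":0,"wx":0,"wy":0,"wz":0}]' 50 | grep -v ee_rot; done
```

```text
time_s: 21.83
eef_pos: [478.1, -30.7, 12.2]
force: [3.5, -2.1, 5.5]
grip_width: 0.126
time_s: 22.08
eef_pos: [478.1, -30.7, 11.8]
force: [2.6, -1.6, 5.7]
grip_width: 0.122
```

```bash
for i in 1 2; do python3 -m handwheel '[{"grip":8,"tx":0,"ty":0.4,"tz":0,"wx":0,"wy":0,"wz":0},{"grip":8,"tx":0,"ty":0,"tz":0,"wx":0,"wy":0,"wz":0},{"grip":8,"tx":0,"ty":0,"tz":0,"wx":0,"wy":0,"wz":0}]' 50 | grep -v ee_rot; done
```

```text
time_s: 22.33
eef_pos: [478.1, -30.7, 11.6]
force: [3.0, -1.3, 7.4]
grip_width: 0.127
time_s: 22.58
eef_pos: [478.1, -30.7, 11.3]
force: [1.5, -0.7, 9.1]
grip_width: 0.126
```

```bash
for i in 1 2; do python3 -m handwheel '[{"grip":8,"tx":0,"ty":0.4,"tz":0,"wx":0,"wy":0,"wz":0},{"grip":8,"tx":0,"ty":0,"tz":0,"wx":0,"wy":0,"wz":0},{"grip":8,"tx":0,"ty":0,"tz":0,"wx":0,"wy":0,"wz":0}]' 50 | grep -v ee_rot; done
```

```text
time_s: 22.83
eef_pos: [478.1, -30.7, 11.1]
force: [0.9, -0.7, 11.9]
grip_width: 0.124
time_s: 23.08
eef_pos: [478.1, -30.7, 10.9]
force: [-0.1, -1.0, 14.7]
grip_width: 0.121
```

```bash
python3 -m handwheel '[{"grip":8,"tx":0,"ty":0,"tz":0,"wx":0,"wy":0.05,"wz":0},{"grip":8,"tx":0,"ty":0,"tz":0,"wx":0,"wy":0.05,"wz":0},{"grip":8,"tx":0,"ty":0,"tz":0,"wx":0,"wy":0.05,"wz":0},{"grip":8,"tx":0,"ty":0,"tz":0,"wx":0,"wy":0.05,"wz":0}]' 50; python3 -c "
from h import *
goto([478,-30.7,15],-130.8)"
```

```text
time_s: 23.42
eef_pos: [478.1, -30.7, 10.9]
ee_rot: [-0.228, 0.228, -0.669, 0.67]
force: [0.4, -0.8, 14.4]
grip_width: 0.125
opt 0 rotvec tool [-0.001 -0.202 -0.   ]
opt 180 rotvec tool [ 0.000e+00  2.939e+00 -1.000e-03]
t 23.42 pos [478.11 -30.69  10.87] yaw x -142.4 ty axis [ 6.e-04 -3.e-04 -1.e+00] tool shift [ 0.1 -4.1 -0.1] q [-0.309  0.456  1.841 -0.     0.844  0.605] F [ 0.41 -0.83 14.36] T [-0.04  0.02  0.06] g 0.125
```

Free to turn (no torque). Remaining 1.37 rad.

```bash
python3 -m handwheel '[{"grip":8,"tx":0,"ty":0,"tz":0,"wx":0,"wy":0.07,"wz":0},{"grip":8,"tx":0,"ty":0,"tz":0,"wx":0,"wy":0.07,"wz":0},{"grip":8,"tx":0,"ty":0,"tz":0,"wx":0,"wy":0.07,"wz":0},{"grip":8,"tx":0,"ty":0,"tz":0,"wx":0,"wy":0.07,"wz":0},{"grip":8,"tx":0,"ty":0,"tz":0,"wx":0,"wy":0.07,"wz":0},{"grip":8,"tx":0,"ty":0,"tz":0,"wx":0,"wy":0.07,"wz":0},{"grip":8,"tx":0,"ty":0,"tz":0,"wx":0,"wy":0.07,"wz":0},{"grip":8,"tx":0,"ty":0,"tz":0,"wx":0,"wy":0.07,"wz":0},{"grip":8,"tx":0,"ty":0,"tz":0,"wx":0,"wy":0.07,"wz":0},{"grip":8,"tx":0,"ty":0,"tz":0,"wx":0,"wy":0.07,"wz":0}]' 50 | grep -v ee_rot; python3 -c "
from h import *
goto([478,-30.7,15],-130.8)"
```

```text
time_s: 24.25
eef_pos: [478.1, -30.6, 10.9]
force: [0.2, -0.4, 14.6]
grip_width: 0.126
opt 0 rotvec tool [-0.    -0.903 -0.   ]
opt 180 rotvec tool [ 1.000e-03  2.238e+00 -0.000e+00]
t 24.25 pos [478.11 -30.61  10.88] yaw x 177.5 ty axis [ 6.e-04 -1.e-04 -1.e+00] tool shift [ 0.1 -4.1  0.1] q [-0.309  0.456  1.841  0.     0.844  1.306] F [ 0.15 -0.39 14.56] T [ 0.02 -0.01  0.1 ] g 0.126
```

```bash
python3 -m handwheel '[{"grip":8,"tx":0,"ty":0,"tz":0,"wx":0,"wy":0.07,"wz":0},{"grip":8,"tx":0,"ty":0,"tz":0,"wx":0,"wy":0.07,"wz":0},{"grip":8,"tx":0,"ty":0,"tz":0,"wx":0,"wy":0.07,"wz":0},{"grip":8,"tx":0,"ty":0,"tz":0,"wx":0,"wy":0.07,"wz":0},{"grip":8,"tx":0,"ty":0,"tz":0,"wx":0,"wy":0.07,"wz":0},{"grip":8,"tx":0,"ty":0,"tz":0,"wx":0,"wy":0.07,"wz":0},{"grip":8,"tx":0,"ty":0,"tz":0,"wx":0,"wy":0.07,"wz":0},{"grip":8,"tx":0,"ty":0,"tz":0,"wx":0,"wy":0.07,"wz":0},{"grip":8,"tx":0,"ty":0,"tz":0,"wx":0,"wy":0.07,"wz":0},{"grip":8,"tx":0,"ty":0,"tz":0,"wx":0,"wy":0.04,"wz":0}]' 50 | grep -v ee_rot; python3 -m handwheel '[{"grip":8,"tx":0,"ty":-0.4,"tz":0,"wx":0,"wy":0,"wz":0},{"grip":8,"tx":0,"ty":-0.4,"tz":0,"wx":0,"wy":0,"wz":0},{"grip":8,"tx":0,"ty":-0.4,"tz":0,"wx":0,"wy":0,"wz":0},{"grip":8,"tx":0,"ty":0,"tz":0,"wx":0,"wy":0,"wz":0}]' 20|grep -v ee_r; python3 -c "
from h import *
goto([478,-30.7,15],-130.8)"
```

```text
time_s: 25.08
eef_pos: [478.1, -30.5, 10.9]
force: [0.4, 0.8, 13.7]
grip_width: 0.126
time_s: 25.42
eef_pos: [478.1, -30.5, 11.6]
force: [3.0, 0.2, 7.1]
grip_width: 0.128
opt 0 rotvec tool [ 0.00e+00 -1.57e+00 -1.00e-03]
opt 180 rotvec tool [1.000e-03 1.572e+00 0.000e+00]
t 25.42 pos [478.12 -30.54  11.62] yaw x 139.2 ty axis [ 6.e-04  1.e-04 -1.e+00] tool shift [-0.  -3.4  0.2] q [-0.309  0.454  1.841  0.     0.846  1.973] F [2.99 0.2  7.14] T [-0.03 -0.57 -0.04] g 0.128
```

```bash
python3 -m handwheel '[{"grip":8,"tx":0,"ty":-0.4,"tz":0,"wx":0,"wy":0,"wz":0},{"grip":8,"tx":0,"ty":-0.3,"tz":0,"wx":0,"wy":0,"wz":0},{"grip":8,"tx":0,"ty":0,"tz":0,"wx":0,"wy":0,"wz":0}]' 20|grep -v ee_r; python3 -m handwheel '[{"grip":8,"tx":0,"ty":-0.3,"tz":0,"wx":0,"wy":0,"wz":0},{"grip":8,"tx":0,"ty":0,"tz":0,"wx":0,"wy":0,"wz":0}]' 20|grep -v ee_r
```

```text
time_s: 25.67
eef_pos: [478.1, -30.6, 12.1]
force: [4.2, 0.1, 6.0]
grip_width: 0.122
time_s: 25.83
eef_pos: [478.1, -30.5, 12.4]
force: [3.0, -0.2, 5.7]
grip_width: 0.128
```

```bash
python3 -m handwheel '[{"grip":8,"tx":0,"ty":-0.2,"tz":0,"wx":0,"wy":0,"wz":0},{"grip":8,"tx":0,"ty":0,"tz":0,"wx":0,"wy":0,"wz":0}]' 20|grep -v ee_r; python3 -m handwheel '[{"grip":14,"tx":0,"ty":0,"tz":0,"wx":0,"wy":0,"wz":0},{"grip":30,"tx":0,"ty":0,"tz":0,"wx":0,"wy":0,"wz":0},{"grip":30,"tx":0,"ty":0,"tz":0,"wx":0,"wy":0,"wz":0},{"grip":30,"tx":0,"ty":0,"tz":0,"wx":0,"wy":0,"wz":0},{"grip":40,"tx":0,"ty":-15,"tz":0,"wx":0,"wy":0,"wz":0},{"grip":40,"tx":0,"ty":-20,"tz":0,"wx":0,"wy":0,"wz":0},{"grip":40,"tx":0,"ty":-20,"tz":0,"wx":0,"wy":0,"wz":0},{"grip":40,"tx":0,"ty":-17,"tz":0,"wx":0,"wy":0,"wz":0},{"grip":40,"tx":0,"ty":0,"tz":0,"wx":0,"wy":0,"wz":0},{"grip":40,"tx":0,"ty":0,"tz":0,"wx":0,"wy":0,"wz":0}]' 20; python3 -c "
from h import *
goto([548.3,94.5,83],-68)
d=cap('wrist','w13.png')
for z in (70.5,65,60): print(proj(d,[478.1,-30.7,z])[0])
d=cap('scene','s13.png')
im=cv2.imread('pics/s13.png')
cv2.imwrite('pics/s13a.png',cv2.resize(im[210:310,250:370],None,fx=6,fy=6,interpolation=cv2.INTER_CUBIC))
im=cv2.imread('pics/w13.png'); cv2.imwrite('pics/w13a.png',cv2.convertScaleAbs(cv2.resize(im[205:305,260:380],None,fx=6,fy=6,interpolation=cv2.INTER_CUBIC),alpha=2))
for p in [(478,-30.7),(621.8,-28.4)]: print('scene',(proj(d,[[*p,70.5],[*p,60]])-[250,210])*6)
"
```

```text
time_s: 26.0
eef_pos: [478.1, -30.6, 12.6]
force: [3.1, -0.2, 5.3]
grip_width: 0.12
time_s: 26.83
eef_pos: [477.9, -30.6, 84.5]
ee_rot: [-0.246, 0.246, 0.663, -0.663]
force: [-0.4, -0.4, -0.0]
grip_width: 0.47
opt 0 rotvec tool [-0.    -2.666 -0.   ]
opt 180 rotvec tool [ 0.     0.476 -0.   ]
t 26.83 pos [477.85 -30.58  84.49] yaw x 139.3 ty axis [ 5.e-04 -1.e-04 -1.e+00] tool shift [  28.3    1.5 -140.7] q [-0.309  0.336  1.78   0.     1.025  1.973] F [-0.43 -0.36 -0.04] T [-0.05  0.03 -0.03] g 0.47
[318.51380567 264.79574805]
[318.57656515 261.52953505]
[318.63095629 258.69900967]
scene [[556.07956503 274.45987291]
 [555.52317739 293.77265793]]
scene [[261.74491136 180.74330877]
 [262.56340357 199.74939651]]
```

View pics/w13a.png

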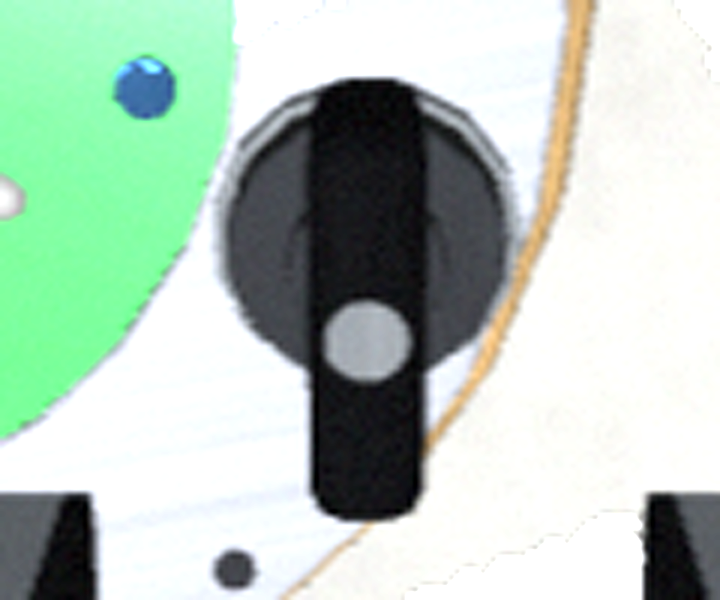

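View pics/s13a.png

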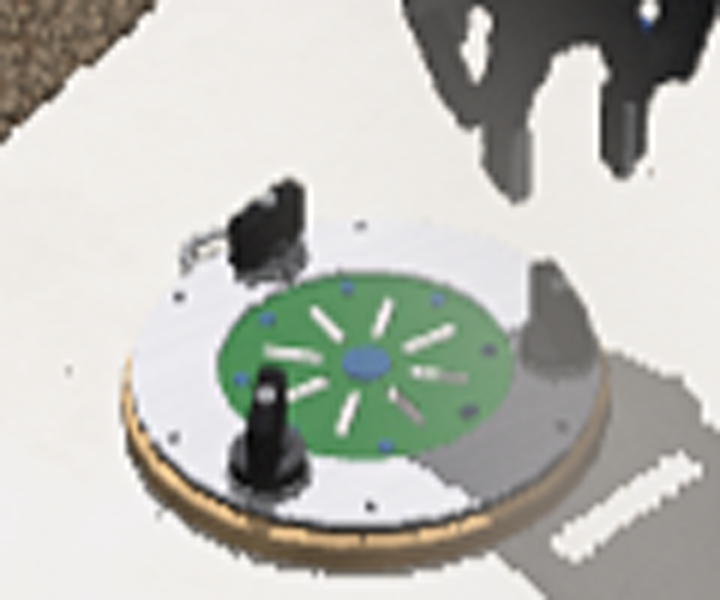

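```bash
python3 -m handwheel '[{"grip":40,"tx":7.1,"ty":0,"tz":-35.2,"wx":0,"wy":0,"wz":0},{"grip":40,"tx":7.1,"ty":0,"tz":-35.2,"wx":0,"wy":0,"wz":0},{"grip":40,"tx":7.1,"ty":0,"tz":-35.2,"wx":0,"wy":0,"wz":0},{"grip":40,"tx":7.1,"ty":0,"tz":-35.2,"wx":0,"wy":0,"wz":0},{"grip":40,"tx":0,"ty":0,"tz":0,"wx":0,"wy":-0.121,"wz":0},{"grip":40,"tx":0,"ty":0,"tz":0,"wx":0,"wy":-0.121,"wz":0},{"grip":40,"tx":0,"ty":0,"tz":0,"wx":0,"wy":-0.121,"wz":0},{"grip":40,"tx":0,"ty":0,"tz":0,"wx":0,"wy":-0.121,"wz":0},{"grip":40,"tx":0,"ty":0,"tz":0,"wx":0,"wy":-0.121,"wz":0},{"grip":40,"tx":0,"ty":0,"tz":0,"wx":0,"wy":-0.121,"wz":0}]' 20 | grep -v ee_rot
python3 -m handwheel '[{"grip":40,"tx":0,"ty":0,"tz":0,"wx":0,"wy":-0.121,"wz":0},{"grip":40,"tx":0,"ty":0,"tz":0,"wx":0,"wy":-0.121,"wz":0},{"grip":40,"tx":0,"ty":0,"tz":0,"wx":0,"wy":-0.121,"wz":0},{"grip":40,"tx":0,"ty":0,"tz":0,"wx":0,"wy":-0.121,"wz":0},{"grip":40,"tx":0,"ty":0,"tz":0,"wx":0,"wy":-0.121,"wz":0},{"grip":40,"tx":0,"ty":0,"tz":0,"wx":0,"wy":-0.121,"wz":0},{"grip":40,"tx":0,"ty":0,"tz":0,"wx":0,"wy":-0.121,"wz":0},{"grip":40,"tx":0,"ty":0,"tz":0,"wx":0,"wy":-0.121,"wz":0},{"grip":40,"tx":0,"ty":0,"tz":0,"wx":0,"wy":-0.121,"wz":0},{"grip":40,"tx":0,"ty":0,"tz":0,"wx":0,"wy":-0.121,"wz":0}]' 20 | grep -v ee_rot
python3 -m handwheel '[{"grip":40,"tx":0,"ty":0,"tz":0,"wx":0,"wy":-0.121,"wz":0},{"grip":40,"tx":0,"ty":0,"tz":0,"wx":0,"wy":-0.121,"wz":0},{"grip":40,"tx":0,"ty":0,"tz":0,"wx":0,"wy":-0.121,"wz":0},{"grip":40,"tx":0,"ty":0,"tz":0,"wx":0,"wy":-0.121,"wz":0},{"grip":40,"tx":0,"ty":0,"tz":0,"wx":0,"wy":-0.121,"wz":0},{"grip":40,"tx":0,"ty":0,"tz":0,"wx":0,"wy":-0.121,"wz":0},{"grip":40,"tx":0,"ty":0,"tz":0,"wx":0,"wy":0,"wz":0},{"grip":40,"tx":0,"ty":0,"tz":0,"wx":0,"wy":0,"wz":0}]' 20 | grep -v ee_rot
 python3 - <<'E'
from h import *
goto([548.3,94.5,82],-68)
d=cap('wrist','w14.png')
for z in (70.5,): print(z,proj(d,[548.3,94.5,z])[0])
im=cv2.imread('pics/w14.png'); cv2.imwrite('pics/w14a.png',cv2.convertScaleAbs(cv2.resize(im[205:305,260:380],None,fx=6,fy=6,interpolation=cv2.INTER_CUBIC),alpha=2))
E
```

```text
time_s: 27.77
eef_pos: [547.5, 94.6, 82.9]
force: [-0.0, -0.1, 0.3]
grip_width: 0.467
time_s: 28.6
eef_pos: [547.5, 94.6, 82.9]
force: [0.7, 0.6, -0.2]
grip_width: 0.472
time_s: 29.27
eef_pos: [547.8, 94.6, 83.4]
force: [-0.4, 0.1, 0.3]
grip_width: 0.465
opt 0 rotvec tool [ 0.002 -0.008 -0.001]
opt 180 rotvec tool [1.000e-03 3.134e+00 3.000e-03]
t 29.27 pos [547.76  94.58  83.42] yaw x -68.4 ty axis [-2.e-03  1.e-04 -1.e+00] tool shift [0.3 1.4 0.5] q [-0.04   0.49   1.547 -0.     1.106 -0.416] F [-0.4   0.11  0.32] T [-0.02  0.04  0.01] g 0.465
70.5 [323.70973024 264.79091347]
```

View pics/w14a.png

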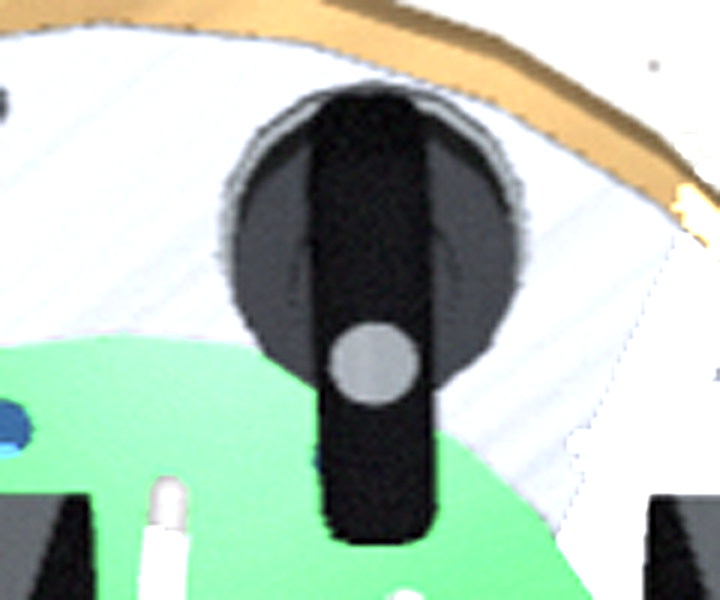

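```bash
python3 -m handwheel '[{"grip":40,"tx":0,"ty":11,"tz":0,"wx":0,"wy":-0.03,"wz":0},{"grip":40,"tx":0,"ty":14,"tz":0,"wx":0,"wy":0,"wz":0},{"grip":40,"tx":0,"ty":14,"tz":0,"wx":0,"wy":0,"wz":0},{"grip":35,"tx":0,"ty":14,"tz":0,"wx":0,"wy":0,"wz":0},{"grip":30,"tx":0,"ty":12,"tz":0,"wx":0,"wy":0,"wz":0},{"grip":24,"tx":0,"ty":1.5,"tz":0,"wx":0,"wy":0,"wz":0},{"grip":20,"tx":0,"ty":0,"tz":0,"wx":0,"wy":0,"wz":0},{"grip":18,"tx":0,"ty":0,"tz":0,"wx":0,"wy":0,"wz":0},{"grip":16,"tx":0,"ty":0,"tz":0,"wx":0,"wy":0,"wz":0}]' 20
python3 - <<'E'
from h import *
goto([548.3,94.5,17],-68)
d=cap('wrist','w15.png')
im=cv2.imread('pics/w15.png'); cv2.imwrite('pics/w15a.png',cv2.convertScaleAbs(cv2.resize(im[200:400,220:420],None,fx=3,fy=3),alpha=2.5))
E
```

```text
time_s: 30.07
eef_pos: [548.8, 94.6, 18.8]
ee_rot: [0.591, -0.591, 0.388, -0.388]
force: [-0.2, -0.2, 1.1]
grip_width: 0.183
opt 0 rotvec tool [-0.001  0.025  0.001]
opt 180 rotvec tool [ 1.000e-03 -3.116e+00  2.000e-03]
t 30.07 pos [548.8   94.56  18.81] yaw x -66.6 ty axis [ 0.0014 -0.     -1.    ] tool shift [-0.1  1.8 -0.5] q [-0.04   0.578  1.599  0.     0.963 -0.449] F [-0.17 -0.2   1.08] T [-0.02 -0.02 -0.02] g 0.183
```

View pics/w15a.png

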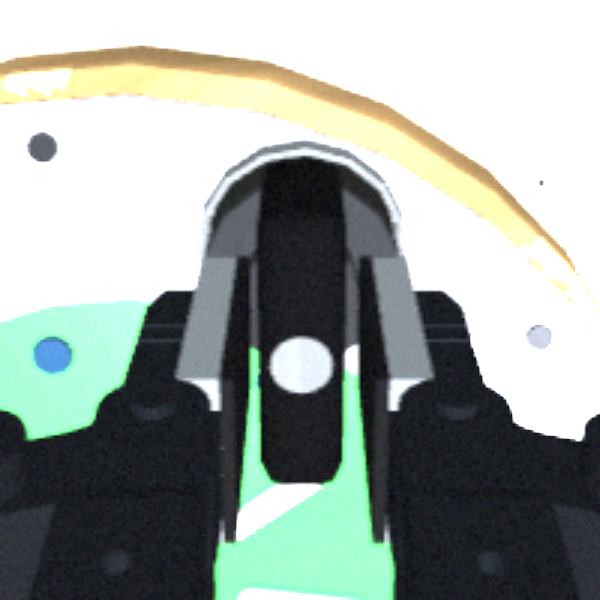

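```bash
python3 -m handwheel '[{"grip":15,"tx":-0.8,"ty":0.5,"tz":-0.4,"wx":0,"wy":0,"wz":0},{"grip":15,"tx":0,"ty":0,"tz":0,"wx":0,"wy":0,"wz":0},{"grip":13,"tx":0,"ty":0,"tz":0,"wx":0,"wy":0,"wz":0},{"grip":11,"tx":0,"ty":0,"tz":0,"wx":0,"wy":0,"wz":0},{"grip":10,"tx":0,"ty":0,"tz":0,"wx":0,"wy":0,"wz":0},{"grip":8,"tx":0,"ty":0,"tz":0,"wx":0,"wy":0,"wz":0}]' 20
python3 - <<'E'
from h import *
goto([548.3,94.5,17],-68)
E
for i in 1 2 3; do python3 -m handwheel '[{"grip":8,"tx":0,"ty":0.8,"tz":0,"wx":0,"wy":0,"wz":0},{"grip":8,"tx":0,"ty":0,"tz":0,"wx":0,"wy":0,"wz":0},{"grip":8,"tx":0,"ty":0,"tz":0,"wx":0,"wy":0,"wz":0}]' 50 | grep -v ee_rot; done
```

```text
time_s: 30.62
eef_pos: [548.0, 95.3, 17.8]
ee_rot: [0.592, -0.591, 0.388, -0.388]
force: [1.9, 1.9, 2.0]
grip_width: 0.135
opt 0 rotvec tool [-0.001  0.026  0.   ]
opt 180 rotvec tool [ 0.000e+00 -3.116e+00  2.000e-03]
t 30.62 pos [547.97  95.28  17.82] yaw x -66.5 ty axis [ 1.e-03  2.e-04 -1.e+00] tool shift [ 0.8  0.8 -0. ] q [-0.039  0.578  1.602  0.     0.961 -0.449] F [1.86 1.92 1.98] T [ 0.29 -0.14 -0.04] g 0.135
time_s: 30.87
eef_pos: [547.9, 95.3, 16.9]
force: [2.5, 2.2, 2.5]
grip_width: 0.123
time_s: 31.12
eef_pos: [547.9, 95.3, 16.0]
force: [2.6, 3.5, 3.1]
grip_width: 0.125
time_s: 31.37
eef_pos: [547.9, 95.3, 15.2]
force: [3.7, 4.3, 2.7]
grip_width: 0.121
```

```bash
for i in 1 2; do python3 -m handwheel '[{"grip":8,"tx":0,"ty":0.5,"tz":0,"wx":0,"wy":0,"wz":0},{"grip":8,"tx":0,"ty":0,"tz":0,"wx":0,"wy":0,"wz":0},{"grip":8,"tx":0,"ty":0,"tz":0,"wx":0,"wy":0,"wz":0}]' 50 | grep -v ee_rot; done
```

```text
time_s: 31.62
eef_pos: [547.9, 95.2, 14.7]
force: [2.0, 4.0, 3.8]
grip_width: 0.127
time_s: 31.87
eef_pos: [547.9, 95.2, 14.3]
force: [2.9, 4.7, 4.1]
grip_width: 0.121
```

```bash
for i in 1 2; do python3 -m handwheel '[{"grip":8,"tx":0,"ty":0.4,"tz":0,"wx":0,"wy":0,"wz":0},{"grip":8,"tx":0,"ty":0,"tz":0,"wx":0,"wy":0,"wz":0},{"grip":8,"tx":0,"ty":0,"tz":0,"wx":0,"wy":0,"wz":0}]' 50 | grep -v ee_rot; done
```

```text
time_s: 32.12
eef_pos: [547.9, 95.2, 13.9]
force: [2.9, 4.3, 3.7]
grip_width: 0.123
time_s: 32.37
eef_pos: [547.9, 95.2, 13.5]
force: [1.8, 3.8, 5.0]
grip_width: 0.127
```

```bash
for i in 1 2; do python3 -m handwheel '[{"grip":8,"tx":0,"ty":0.4,"tz":0,"wx":0,"wy":0,"wz":0},{"grip":8,"tx":0,"ty":0,"tz":0,"wx":0,"wy":0,"wz":0},{"grip":8,"tx":0,"ty":0,"tz":0,"wx":0,"wy":0,"wz":0}]' 50 | grep -v ee_rot; done
```

```text
time_s: 32.62
eef_pos: [547.9, 95.2, 13.1]
force: [3.5, 4.6, 6.0]
grip_width: 0.124
time_s: 32.87
eef_pos: [547.9, 95.3, 12.7]
force: [3.0, 3.2, 5.0]
grip_width: 0.124
```

```bash
for i in 1 2; do python3 -m handwheel '[{"grip":8,"tx":0,"ty":0.4,"tz":0,"wx":0,"wy":0,"wz":0},{"grip":8,"tx":0,"ty":0,"tz":0,"wx":0,"wy":0,"wz":0},{"grip":8,"tx":0,"ty":0,"tz":0,"wx":0,"wy":0,"wz":0}]' 50 | grep -v ee_rot; done
```

```text
time_s: 33.12
eef_pos: [547.9, 95.2, 12.3]
force: [2.7, 4.2, 4.7]
grip_width: 0.122
time_s: 33.37
eef_pos: [547.9, 95.2, 12.0]
force: [4.0, 3.9, 5.7]
grip_width: 0.128
```

```bash
for i in 1 2; do python3 -m handwheel '[{"grip":8,"tx":0,"ty":0.4,"tz":0,"wx":0,"wy":0,"wz":0},{"grip":8,"tx":0,"ty":0,"tz":0,"wx":0,"wy":0,"wz":0},{"grip":8,"tx":0,"ty":0,"tz":0,"wx":0,"wy":0,"wz":0}]' 50 | grep -v ee_rot; done
```

```text
time_s: 33.62
eef_pos: [547.9, 95.3, 11.6]
force: [2.7, 4.2, 5.6]
grip_width: 0.124
time_s: 33.87
eef_pos: [547.9, 95.3, 11.2]
force: [3.1, 4.8, 6.3]
grip_width: 0.124
```

```bash
for i in 1 2; do python3 -m handwheel '[{"grip":8,"tx":0,"ty":0.4,"tz":0,"wx":0,"wy":0,"wz":0},{"grip":8,"tx":0,"ty":0,"tz":0,"wx":0,"wy":0,"wz":0},{"grip":8,"tx":0,"ty":0,"tz":0,"wx":0,"wy":0,"wz":0}]' 50 | grep -v ee_rot; done
```

```text
time_s: 34.12
eef_pos: [547.9, 95.2, 10.8]
force: [2.2, 3.5, 6.6]
grip_width: 0.123
time_s: 34.37
eef_pos: [547.9, 95.2, 10.4]
force: [2.6, 4.0, 6.6]
grip_width: 0.127
```

```bash
for i in 1 2; do python3 -m handwheel '[{"grip":8,"tx":0,"ty":0.4,"tz":0,"wx":0,"wy":0,"wz":0},{"grip":8,"tx":0,"ty":0,"tz":0,"wx":0,"wy":0,"wz":0},{"grip":8,"tx":0,"ty":0,"tz":0,"wx":0,"wy":0,"wz":0}]' 50 | grep -v ee_rot; done
```

```text
time_s: 34.62
eef_pos: [547.9, 95.3, 10.0]
force: [2.4, 4.2, 6.0]
grip_width: 0.127
time_s: 34.87
eef_pos: [547.9, 95.2, 9.7]
force: [3.3, 4.4, 6.9]
grip_width: 0.12
```

```bash
for i in 1 2; do python3 -m handwheel '[{"grip":8,"tx":0,"ty":0.4,"tz":0,"wx":0,"wy":0,"wz":0},{"grip":8,"tx":0,"ty":0,"tz":0,"wx":0,"wy":0,"wz":0},{"grip":8,"tx":0,"ty":0,"tz":0,"wx":0,"wy":0,"wz":0}]' 50 | grep -v ee_rot; done
```

```text
time_s: 35.12
eef_pos: [547.9, 95.2, 9.4]
force: [1.7, 4.4, 7.6]
grip_width: 0.128
time_s: 35.37
eef_pos: [547.9, 95.3, 9.1]
force: [1.2, 4.4, 9.4]
grip_width: 0.129
```

```bash
for i in 1 2; do python3 -m handwheel '[{"grip":8,"tx":0,"ty":0.4,"tz":0,"wx":0,"wy":0,"wz":0},{"grip":8,"tx":0,"ty":0,"tz":0,"wx":0,"wy":0,"wz":0},{"grip":8,"tx":0,"ty":0,"tz":0,"wx":0,"wy":0,"wz":0}]' 50 | grep -v ee_rot; done
```

```text
time_s: 35.62
eef_pos: [547.9, 95.3, 8.9]
force: [0.2, 3.4, 12.0]
grip_width: 0.123
time_s: 35.87
eef_pos: [547.9, 95.3, 8.7]
force: [-0.5, 2.6, 12.8]
grip_width: 0.125
```

```bash
python3 -m handwheel '[{"grip":8,"tx":0,"ty":0,"tz":0,"wx":0,"wy":0.05,"wz":0},{"grip":8,"tx":0,"ty":0,"tz":0,"wx":0,"wy":0.05,"wz":0},{"grip":8,"tx":0,"ty":0,"tz":0,"wx":0,"wy":0.05,"wz":0},{"grip":8,"tx":0,"ty":0,"tz":0,"wx":0,"wy":0.05,"wz":0}]' 50; python3 -c "
from h import *
goto([548,95.3,15],-66.5)"
```

```text
time_s: 36.2
eef_pos: [548.0, 95.3, 8.7]
ee_rot: [0.549, -0.549, 0.445, -0.446]
force: [0.7, 3.8, 13.1]
grip_width: 0.129
opt 0 rotvec tool [-0.001 -0.202  0.   ]
opt 180 rotvec tool [-1.000e-03  2.939e+00 -2.000e-03]
t 36.2 pos [548.02  95.29   8.71] yaw x -78.1 ty axis [ 0.0012  0.     -1.    ] tool shift [-0.  -6.3 -0. ] q [-0.039  0.592  1.607  0.     0.941 -0.246] F [ 0.73  3.82 13.08] T [0.7  0.01 0.08] g 0.129
```

```bash
python3 -m handwheel '[{"grip":8,"tx":0,"ty":0,"tz":0,"wx":0,"wy":0.07,"wz":0},{"grip":8,"tx":0,"ty":0,"tz":0,"wx":0,"wy":0.07,"wz":0},{"grip":8,"tx":0,"ty":0,"tz":0,"wx":0,"wy":0.07,"wz":0},{"grip":8,"tx":0,"ty":0,"tz":0,"wx":0,"wy":0.07,"wz":0},{"grip":8,"tx":0,"ty":0,"tz":0,"wx":0,"wy":0.07,"wz":0},{"grip":8,"tx":0,"ty":0,"tz":0,"wx":0,"wy":0.07,"wz":0},{"grip":8,"tx":0,"ty":0,"tz":0,"wx":0,"wy":0.07,"wz":0},{"grip":8,"tx":0,"ty":0,"tz":0,"wx":0,"wy":0.07,"wz":0},{"grip":8,"tx":0,"ty":0,"tz":0,"wx":0,"wy":0.07,"wz":0},{"grip":8,"tx":0,"ty":0,"tz":0,"wx":0,"wy":0.07,"wz":0}]' 50 | grep -v ee_rot; python3 -c "
from h import *
goto([548,95.3,15],-66.5)"
```

```text
time_s: 37.03
eef_pos: [548.3, 95.3, 8.8]
force: [1.3, 4.6, 11.8]
grip_width: 0.126
opt 0 rotvec tool [-0.002 -0.903 -0.   ]
opt 180 rotvec tool [ 0.000e+00  2.238e+00 -2.000e-03]
t 37.03 pos [548.31  95.25   8.77] yaw x -118.3 ty axis [ 1.9e-03  1.0e-04 -1.0e+00] tool shift [ 0.1 -6.2 -0.3] q [-0.039  0.592  1.607  0.     0.941  0.455] F [ 1.27  4.64 11.75] T [ 0.66 -0.17  0.05] g 0.126
```

```bash
python3 -m handwheel '[{"grip":8,"tx":0,"ty":0.2,"tz":0,"wx":0,"wy":0.07,"wz":0},{"grip":8,"tx":0,"ty":0,"tz":0,"wx":0,"wy":0.07,"wz":0},{"grip":8,"tx":0,"ty":0,"tz":0,"wx":0,"wy":0.07,"wz":0},{"grip":8,"tx":0,"ty":0,"tz":0,"wx":0,"wy":0.07,"wz":0},{"grip":8,"tx":0,"ty":0,"tz":0,"wx":0,"wy":0.07,"wz":0},{"grip":8,"tx":0,"ty":0,"tz":0,"wx":0,"wy":0.07,"wz":0},{"grip":8,"tx":0,"ty":0,"tz":0,"wx":0,"wy":0.07,"wz":0},{"grip":8,"tx":0,"ty":0,"tz":0,"wx":0,"wy":0.07,"wz":0},{"grip":8,"tx":0,"ty":0,"tz":0,"wx":0,"wy":0.07,"wz":0},{"grip":8,"tx":0,"ty":0,"tz":0,"wx":0,"wy":0.04,"wz":0}]' 50 | grep -v ee_rot; python3 -m handwheel '[{"grip":8,"tx":0,"ty":-0.4,"tz":0,"wx":0,"wy":0,"wz":0},{"grip":8,"tx":0,"ty":-0.4,"tz":0,"wx":0,"wy":0,"wz":0},{"grip":8,"tx":0,"ty":-0.4,"tz":0,"wx":0,"wy":0,"wz":0},{"grip":8,"tx":0,"ty":0,"tz":0,"wx":0,"wy":0,"wz":0}]' 20|grep -v ee_r; python3 -c "
from h import *
goto([548,95.3,15],-66.5)"
```

```text
time_s: 37.87
eef_pos: [548.5, 95.1, 8.7]
force: [1.4, 1.9, 12.5]
grip_width: 0.125
time_s: 38.2
eef_pos: [548.5, 95.1, 9.4]
force: [4.1, 3.0, 6.8]
grip_width: 0.122
opt 0 rotvec tool [-2.00e-03 -1.57e+00 -1.00e-03]
opt 180 rotvec tool [ 1.000e-03  1.571e+00 -2.000e-03]
t 38.2 pos [548.45  95.12   9.4 ] yaw x -156.5 ty axis [ 0.0022 -0.     -1.    ] tool shift [ 0.3 -5.6 -0.3] q [-0.039  0.591  1.606  0.     0.942  1.121] F [4.12 3.03 6.76] T [ 0.64 -0.68  0.01] g 0.122
```

```bash
python3 -m handwheel '[{"grip":8,"tx":0,"ty":-0.4,"tz":0,"wx":0,"wy":0,"wz":0},{"grip":8,"tx":0,"ty":-0.3,"tz":0,"wx":0,"wy":0,"wz":0},{"grip":8,"tx":0,"ty":-0.3,"tz":0,"wx":0,"wy":0,"wz":0},{"grip":8,"tx":0,"ty":0,"tz":0,"wx":0,"wy":0,"wz":0}]' 20|grep -v ee_r; python3 -m handwheel '[{"grip":14,"tx":0,"ty":0,"tz":0,"wx":0,"wy":0,"wz":0},{"grip":30,"tx":0,"ty":0,"tz":0,"wx":0,"wy":0,"wz":0},{"grip":30,"tx":0,"ty":0,"tz":0,"wx":0,"wy":0,"wz":0},{"grip":30,"tx":0,"ty":0,"tz":0,"wx":0,"wy":0,"wz":0},{"grip":40,"tx":0,"ty":-15,"tz":0,"wx":0,"wy":0,"wz":0},{"grip":40,"tx":0,"ty":-20,"tz":0,"wx":0,"wy":0,"wz":0},{"grip":40,"tx":0,"ty":-20,"tz":0,"wx":0,"wy":0,"wz":0},{"grip":40,"tx":0,"ty":-30,"tz":0,"wx":0,"wy":0,"wz":0},{"grip":40,"tx":0,"ty":-30,"tz":0,"wx":0,"wy":0,"wz":0},{"grip":40,"tx":0,"ty":0,"tz":0,"wx":0,"wy":0,"wz":0}]' 20; python3 -m handwheel '[{"grip":40,"tx":0,"ty":0,"tz":0,"wx":0,"wy":0,"wz":0},{"grip":40,"tx":0,"ty":0,"tz":0,"wx":0,"wy":0,"wz":0},{"grip":40,"tx":0,"ty":0,"tz":0,"wx":0,"wy":0,"wz":0}]' 20|grep -v ee_r;python3 -c "
from h import *
d=cap('wrist','w16.png')
for p in [(621.8,-28.4),(478.1,-30.7),(548.2,95.1)]: print(proj(d,[[*p,70.5],[*p,60]]))
d=cap('scene','s16.png')
im=cv2.imread('pics/s16.png')
cv2.imwrite('pics/s16a.png',cv2.resize(im[210:310,250:370],None,fx=6,fy=6,interpolation=cv2.INTER_CUBIC))
for p in [(621.8,-28.4),(478.1,-30.7),(548.2,95.1)]: print('scene',(proj(d,[[*p,70.5],[*p,60]])-[250,210])*6)
"
```

```text
time_s: 38.53
eef_pos: [548.5, 95.1, 10.3]
force: [5.2, 3.1, 6.1]
grip_width: 0.128
time_s: 39.37
eef_pos: [549.9, 95.0, 130.1]
ee_rot: [-0.147, 0.141, -0.691, 0.693]
force: [0.3, -0.5, 0.3]
grip_width: 0.475
time_s: 39.62
eef_pos: [546.8, 95.1, 123.2]
force: [0.4, -0.2, -0.6]
grip_width: 0.464
[[532.46448299 215.69658489]
 [523.91282621 212.33928945]]
[[432.41130156 381.26182245]
 [428.52460306 372.55435082]]
[[320.80752352 241.33957919]
 [320.83218866 237.01987219]]
scene [[261.74491136 180.74330877]
 [262.56340357 199.74939651]]
scene [[555.8683982  274.39002052]
 [555.31303403 293.70258549]]
scene [[260.76825179 393.88192455]
 [261.66140219 413.5427869 ]]
```

View pics/w16.png

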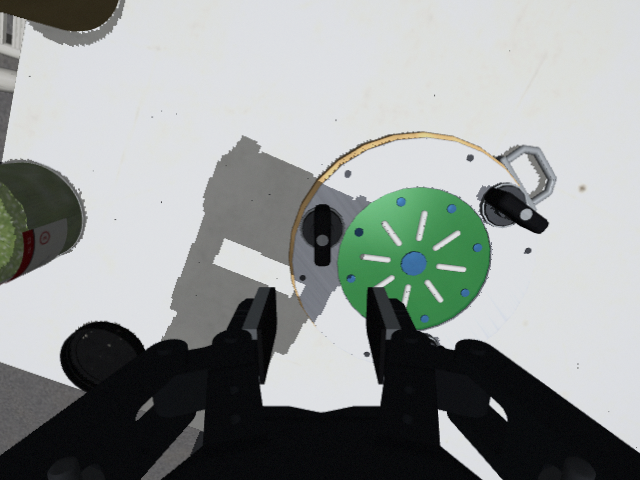

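View pics/s16a.png

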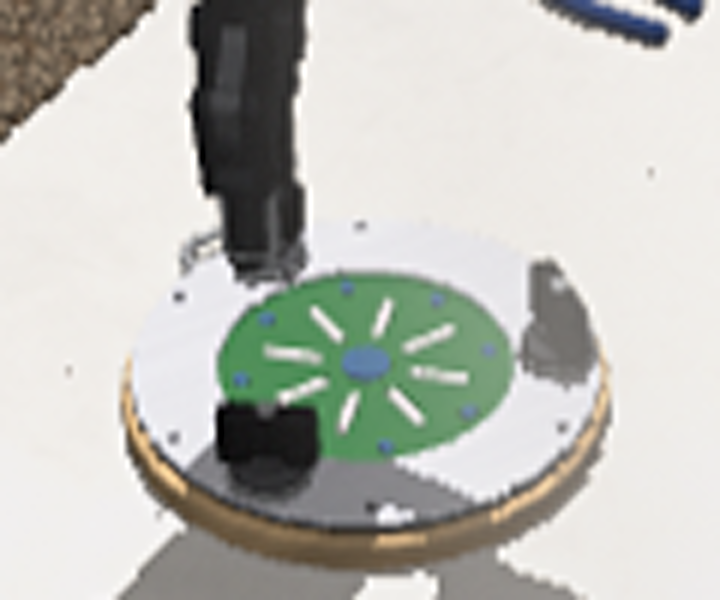

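Run:
```python
from h import *
s=sense(); print(s['time_s'],s['force'],s['eef_pos'],s['dq'])
print(ctrl.finish_job())
```

```text
39.7167 [-0.36337915  0.25797011 -0.82813062] [547.00902413  95.10971055 123.50886209] [ 0.0011649  -0.00396138 -0.0065544  -0.00039785  0.00111803  0.00035561]
the job is handed in; nothing more can be done
None
```

I closed all three fasteners in order: the one beside the bow first, then the next two clockwise. The job was handed in at 39.7 s of the 64 s allowed. It reports no verdict, so the result below rests on my own readings and the last pictures.

| Fastener | Stroke to washer | Highest press force | Turn |
|---|---|---|---|
| 1 | about 10.7 mm | 13.3 N | 1.57 rad |
| 2 | about 6.1 mm | 14.7 N | 1.57 rad |
| 3 | about 8.5 mm | 13.1 N | 1.57 rad |

- **Turning:** the twisting moment stayed at 0.1 N m or less each time, so no pin was blocked.
- **Last checks:** the pictures show each wing turned a quarter and standing clearly lower than when open. I estimate they sit about 5 to 10 mm down.
- **Hand-in state:** the gripper hung clear of everything, with the force reading at noise level. I moved nothing else on the table on purpose, but I did not measure the mug, jar, pliers and cutter afterwards.

**What disagreed:**
- **Fingertip height:** the fingers really end about 37 mm behind the reported TCP (at 4 mm opening, from the scene and wrist pictures). My first grasp therefore closed on air just above the first wing. I lowered the gripper and grasped again, without pressing on anything.
- **Camera positions:** the top and wrist cameras disagreed by about 2.5 mm in y, so I went by the wrist view.
- **Easing off:** when I lifted off, the upward force fell only to 5–6 N before I opened the fingers, instead of to zero. So I did not feel the catch take hold; that the fasteners caught rests on the pictures.

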